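# Load the seedling viewer's barrel and set it over the sprouted cup

### The job

On the notched rail, lift the carriage's release bar, bring the carriage to the loading end and let the bar drop into the end notch. There drop into its barrel the lens, then the spacer, then every filter that is set out, lay the retaining ring on top and screw it down clockwise until the stack is clamped tight. Then lift the release bar again, slide the carriage until the barrel stands over the cup with green seedlings and let the bar drop into that notch; leave the bottle, the beaker and the forceps where they are.

Things in the scene. Friction and masses are not known exactly. Their poses are not given: they have to be found in the camera images.
- carriage (a joint): grey carriage with the aluminium barrel on an arm; slides along the notched rail (300 mm long). Value in m from the loading end: the four notches are at 0 (loading end, the robot's left, nothing beneath the barrel), 0.06, 0.12 and 0.18. It is locked while the release bar is down; with the bar up about 2 N moves it
- release_bar (a joint): steel release bar on the carriage, value in m: 0 = down in a notch, at most 0.032 = fully up. A spring and its weight press it down with 6 N (10 N fully up). It clears the teeth from 0.024 up; let go, it drops, and between notches it slides the carriage into the nearest one
- bar_grip (a point): centre of the release bar's grip, a level steel bar 90 mm long, 12 wide, 18 tall, across the rail. x runs along the bar, away from the robot, towards the barrel's axis at 140 mm; y along the rail towards the loading end (the carriage's value falls along +y); z up. The carriage's top is 46 mm below this point when the bar is down
- barrel_floor (a point): centre of the bore's floor, 78 mm above the bench; z up, x and y as for bar_grip. Aluminium barrel, open on top, smooth bore 66 mm across and 52 mm deep, wall 4 mm. Outside, a right-handed three-start thread: ridges 6 mm thick, out to 43 mm from the axis, that begin 5 mm below the rim at 0, 120 and 240 degrees from x and run 231 degrees down, 42 mm lead
- lens: lens in a wide aluminium mount with a bulging clear glass, 60 mm across, 14 mm thick, either way up is fine; origin at the centre of its underside, z up
- lens_mid (a point): middle of the lens mount, 7 mm above its origin
- spacer: black plastic spacer ring, 60 mm across, 40 mm hole, 12 mm thick; origin at the centre of its underside
- spacer_mid (a point): middle of the spacer, 6 mm above its origin
- ring: black retaining ring: ribbed cap 99 mm across, 44.5 mm tall, with a grip bar on top. Origin at the centre of its lower edge, z up. Its skirt (89 mm inside) goes over the barrel. Three studs 5 mm thick in the skirt, 3.5 mm above the origin, at 0, 120 and 240 degrees from its x, reaching in to 38 mm from the axis, run in the barrel's thread
- ring_foot (a point): centre of the ring's inner foot (46 mm across), 15.5 mm above the ring's origin; it enters the bore and presses on the top filter. With 1, 2 or 3 filters the ring clamps with its origin 17, 24 or 31 mm above the bore floor. It is tight when the turning torque reaches about 0.5 N m and then holds by itself; over some 1.5 N m it may jump the thread
- ring_grip (a point): on the ring's grip bar (76 mm long along the ring's x, 14 mm wide, 44.5 to 74.5 mm above its origin); this point is at 63.5 mm. Laid on the barrel at any yaw, the ring rests on the ridges; turned clockwise from above it sinks 42 mm a turn (play 3 mm), at most 300 degrees in all, 200 if its studs start 15 degrees anticlockwise of the ridges' beginnings
- cup_sprouted: fixed white cup, 52 mm across and 34 mm tall, with green seedlings (up to 56 mm high); stands under the barrel's path at one of the notches 0.06, 0.12, 0.18. Origin at the centre of its underside
- cup_bare1: fixed white cup of the same size with bare brown soil, at another of these notches
- cup_bare2: as cup_bare1, at the third of these notches
- wash_bottle: bystander: white wash bottle, 64 mm across, 170 mm tall; origin under its centre
- beaker: bystander: glass beaker, 76 mm across, 90 mm tall; origin under its centre
- forceps: bystander: steel forceps lying on the bench, 155 mm long
- filter1: filter: thin disc of green-tinted glass in an aluminium mount, 60 mm across, 7 mm thick, either way up; origin at the centre of its underside. One to three filters are set out (None if absent), in any order
- filter1_mid (a point): middle of that filter, 3.5 mm above its origin
- filter2: filter: thin disc of green-tinted glass in an aluminium mount, 60 mm across, 7 mm thick, either way up; origin at the centre of its underside. One to three filters are set out (None if absent), in any order
- filter2_mid (a point): middle of that filter, 3.5 mm above its origin
- filter3: filter: thin disc of green-tinted glass in an aluminium mount, 60 mm across, 7 mm thick, either way up; origin at the centre of its underside. One to three filters are set out (None if absent), in any order
- filter3_mid (a point): middle of that filter, 3.5 mm above its origin

How it is judged:
By the outcome, as a careful person would: the job done as asked, in the order asked, and still so for the second after the job is handed in, with the robot touching nothing.
Of filter1, filter2, filter3 only 1 to 3 are there at a start; the rules pass over those that are not, and their reading is None.
At some moment in a run one of lens, spacer, filter1, filter2, filter3 may be knocked a few centimetres aside while the robot is not near it.
Once in a run the grip may slacken for a moment while it holds something.
It also fails if it takes over 210 s, if anything falls off the work surface, if the arm or the gripper's body presses on something with over 40 N, if the wrist force passes 120 N, or if a joint passes its speed limit or range.

### The arm

A 6-joint arm with a two-finger parallel gripper is mounted at the origin on the work surface. World frame = base frame: x ahead of the robot, y to its left, z up, the work surface at z = 0. Lengths are in m, angles in rad, forces in N, time in s.
With the tool pointing down it reaches from about 0.25 to 0.725 m from the base axis. Payload 4 kg.
Tool frame: the origin (TCP) lies on the centre line of the jaws, within the pads' length; the fingertips stand ahead of it and the grasp point (between the pads) lies 3 mm ahead of it (bot.tcp_to_tips is the z of the fingertips in the tool frame, in m); z points along the fingers, y is the line along which they close (so a half turn about z gives the same grasp; the last joint's range is limited). The gripper opens to 85 mm and grips with 20 to 120 N. Pads are 22 mm wide; open, the fingers measure 114 mm over their backs; the gripper's body (76 mm by 85 mm) begins 54 mm behind the grasp point. The pads swing forward as they close: fully open they stand 13 mm farther back than shut.
Start: joints at [-1.294, 0.241, 0.005, 1.335, 0, 1.571], TCP at [0.137, -0.481, 0.253] pointing down, gripper open.
Joint ranges: [-2.72, 2.72], [-1.05, 1.87], [-1.09, 1.28], [-1.99, 2.15], [-1.42, 1.44], [-3.14, 3.14]. Speed limits (rad/s): [2.79, 2.79, 3.14, 3.14, 3.14, 3.14].

### API

Orientations are given as a unit quaternion [x, y, z, w].
In Python, from workcell import telemetry, camera, camera_params, ticket, boxes_of, cut_out, spot_point, bot gives the robot as it stands.
- The arm moves only by the shell command python3 -m creep 'ROWS'. ROWS is text: rows parted by semicolons, each of 5 numbers parted by spaces: the opening, from 0 (shut) to 1 (fully open), then the shift along the tool's x, y, z in units of 150 mm (1.0 is 150 mm), then the turn about the tool's z in units of 180 degrees (1.0 is 180 degrees). In form: claw x y z turn; .... A call has 1 to 12 rows; each row is the pose to reach, as a shift and turn from the pose commanded when the call began, along the tool's axes at that moment, turning the shorter way round; what a row does not reach only later rows make up. A row lasts 1/8 s, in which the tool goes at most 62.5 mm and 10.7 degrees, less where a joint would pass 70% of its speed; a pose out of reach is approached as far as the arm can. A call with a number of a shift or a turn outside -1 to 1 is refused whole. A call with a gripper value outside its range is refused whole. The fingers move at their own pace and stop on an object; the grip force is fixed at half the most. Time passes only in rows, so rows that repeat a pose let the fingers close. It gives the time, the measured TCP pose, the force, the opening and the grip force at its end, in the units of the state.
- telemetry.get_obs(): the state, without advancing time (a new reading comes with each control period).
- camera(name): name is "side" or "top" or "wrist"; returns the picture (384x512x3 uint8, red, green, blue); there is no depth.
- camera_params(name): a dict with "camera_matrix" (3x3 intrinsics, pixels), "eye" and "attitude" of the camera in the world. Camera axes: x right, y down, z forward; pixel columns grow to the right and rows downward; lengths in m; the calibration is good to about 2 mm. A picture is of the moment at which its call begins: read the wrist's pose just before it. camera_params takes no time and is no camera call; for the wrist camera it gives the pose at the moment of the call.
- ticket.job_done(): hands the job in; it is judged then, once.
Trained networks look in the newest picture that a camera, given by its name, has taken for a name from the list of things; names that differ only in an ending like _2 or _b are one class to them, and where a whole thing is asked for, a point or a joint stands for the part that bears it (a point fixed in the world has none). Each returns a list of dicts, best first, with "conf" (0 to 1); they miss things now and then, are a little off and sometimes report something else, mostly with a low value. They report only what shows in the picture. A call takes as long as a camera call.
- boxes_of(thing, camera): "at" ([x, y, z] in m, in world coordinates, good to about 4 mm: the middle of the surface that is visible of it).
- cut_out(thing, camera): "pixels" (384x512 bool, what is visible of it).
- spot_point(thing, camera): "at" ([x, y, z] in m, in world coordinates, good to about 4 mm: a listed point, or the origin of a listed thing).
The state is a dict: "clock": time; "joint_pos": joint angles; "joint_vel": joint speeds; "tau": joint torques, N m; "eef_pos": TCP position; "tool_rot": TCP orientation; "ft_force": force on the tool from outside, world axes, zero at the start; "ft_torque": the same for the moment, N m; "grip_width": finger opening in m; "grasp_force": force on a finger pad.
Only numpy, scipy, OpenCV 4.12 (cv2) and the standard library are available. Lean on these libraries where they do the work, as an engineer would, in place of code of your own. Each camera call takes 0.05 s, during which the arm holds its last target. There are 200 camera calls.

## Working session

There is one attempt and no reset: what is moved stays moved. The work goes in short steps, Python scripts to look and compute and a shell command to move; the robot and the scene stay as the last step left them, time stands still between calls to the robot, and variables do not carry over. Pictures are saved under pics/ and viewed, at most 14 in all, crops included, and the job is handed in when it is done.

```bash
ls; mkdir -p pics; cat > h.py <<'E'
import numpy as np, cv2, sys
from workcell import telemetry, camera, camera_params, ticket, boxes_of, cut_out, spot_point, bot
from scipy.spatial.transform import Rotation as R
def save(cam,name):
    im=camera(cam); cv2.imwrite(f'pics/{name}.png',im[:,:,::-1]); return im
def st():
    o=telemetry.get_obs(); r=R.from_quat(o['tool_rot'])
    print('t %.2f'%o['clock'],'tcp',np.round(o['eef_pos'],4),'x',np.round(r.as_matrix()[:,0],3),'z',np.round(r.as_matrix()[:,2],3),'w %.4f'%o['grip_width'],'F',np.round(o['ft_force'],1),'g',np.round(o['grasp_force'],1),'j',np.round(o['joint_pos'],2)); return o
def pts(names,cam,k=1):
    for n in names:
        for d in spot_point(n,cam)[:k]: print(cam,n,np.round(d['at'],4),round(d['conf'],2))
E
python3 - <<'E'
from h import *
o=st(); print(bot.tcp_to_tips)
for c in('top','side'):
    save(c,c+'0')
    p=camera_params(c); print(c,p['eye'],p['attitude'],p['camera_matrix'])
    pts(['bar_grip','barrel_floor','lens','spacer','ring','ring_grip','cup_sprouted','cup_bare1','wash_bottle','beaker','forceps'],c)
    pts(['filter1','cup_bare1'],c,4)
E
```

```text
pics
t 0.00 tcp [ 0.1365 -0.4804  0.2524] x [0.962 0.273 0.   ] z [-0.001  0.002 -1.   ] w 0.0853 F [-1.1 -0.3 -0.2] g 0.0 j [-1.29  0.24  0.    1.34  0.    1.57]
0.022
top [0.53740144 0.02174404 0.94025899] [ 0.71327752 -0.69959895  0.01935704 -0.03770673] [[354.40411503   0.         252.28579348]
 [  0.         354.40411503 185.74409215]
 [  0.           0.           1.        ]]
top bar_grip [0.5516 0.1143 0.0008] 0.72
top barrel_floor [ 0.5655 -0.2417  0.0743] 0.72
top lens [0.4419 0.1229 0.004 ] 0.74
top spacer [ 0.5472  0.2251 -0.0014] 0.78
top ring [ 0.5578  0.3699 -0.0037] 0.83
top ring_grip [0.5521 0.3636 0.0625] 0.89
top cup_sprouted [0.7525 0.0731 0.0019] 0.18
top cup_bare1 [ 5.735e-01 -1.859e-01  5.000e-04] 0.73
top wash_bottle [ 0.7285  0.2081 -0.0015] 0.73
top beaker [0.7537 0.0741 0.0026] 0.78
top forceps [ 0.785  -0.0572 -0.0019] 0.59
top filter1 [ 0.4165  0.2141 -0.0006] 0.95
top filter1 [0.5488 0.1137 0.0036] 0.59
top cup_bare1 [ 5.735e-01 -1.859e-01  5.000e-04] 0.73
top cup_bare1 [ 0.5592 -0.305  -0.0007] 0.56
side [ 0.47787979 -0.55589549  0.62913839] [ 0.90048993 -0.08729419  0.03831325 -0.42429908] [[371.823314     0.         255.65395106]
 [  0.         371.823314   188.98469227]
 [  0.           0.           1.        ]]
side bar_grip [ 0.4314 -0.2312  0.1226] 0.89
side barrel_floor [ 0.5703 -0.2383  0.0738] 0.84
side lens [0.4338 0.1257 0.0005] 0.67
side spacer [ 0.5447  0.2244 -0.0017] 0.83
side ring [ 0.5572  0.369  -0.0008] 0.6
side ring_grip [0.5565 0.3612 0.059 ] 0.93
side cup_sprouted [ 0.5733 -0.2432  0.002 ] 0.59
side wash_bottle [7.332e-01 2.086e-01 3.000e-04] 0.57
side beaker [0.763  0.0751 0.0044] 0.63
side forceps [ 0.7843 -0.0558 -0.0022] 0.72
side filter1 [0.4188 0.2196 0.0032] 0.53
```

View pics/top0.png

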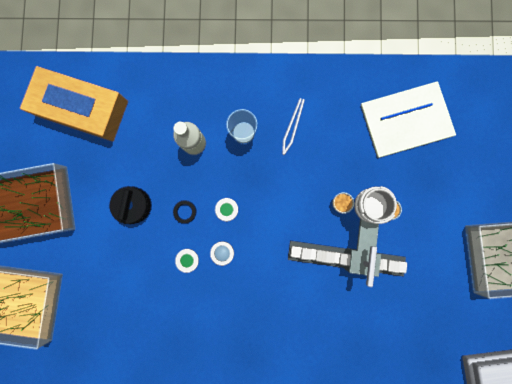

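View pics/side0.png

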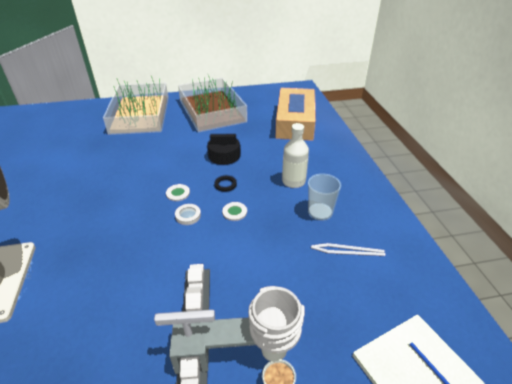

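```bash
cat >> h.py <<'E'
def go(xyz,yawdeg=None,path=None):
    """print shift to world target of TCP (xyz) & yaw of tool x, in creep units"""
    o=telemetry.get_obs(); r=R.from_quat(o['tool_rot']); M=r.as_matrix()
    d=M.T@(np.array(xyz)-o['eef_pos'])/0.15
    y0=np.degrees(np.arctan2(M[1,0],M[0,0])); t=0 if yawdeg is None else -((yawdeg-y0+90)%180-90)/180
    print('GO',np.round(d,4),'turn %.4f'%t,'yaw0 %.2f'%y0)
E
python3 - <<'E'
from h import *
go([0.40,-0.235,0.26],-7)
E
```

```text
GO [ 2.137  -1.0976 -0.0446] turn 0.1270 yaw0 15.86
```

```bash
python3 -m creep '1 0.33 -0.17 -0.03 0;1 0.67 -0.33 -0.04 0;1 1 -0.5 -0.04 0;1 1 -0.5 -0.04 0'; python3 -m creep '1 0.33 -0.17 0 0.05;1 0.67 -0.35 0 0.1;1 1 -0.55 0 0.127;1 1 -0.55 0 0.127;1 1 -0.55 0 0.127'; python3 - <<'E'
from h import *
st(); p=camera_params('wrist'); print(p['eye'],R.from_quat(p['attitude']).as_matrix().round(3).tolist(),p['camera_matrix'].tolist() if hasattr(p['camera_matrix'],'tolist') else p['camera_matrix'])
save('wrist','w1'); pts(['bar_grip','barrel_floor'],'wrist',2)
pts(['bar_grip','barrel_floor'],'top');camera('side');pts(['bar_grip','barrel_floor','cup_sprouted'],'side')
E
```

```text
clock: 1.9
eef_pos: [0.2626, -0.3656, 0.2596]
tool_rot: [0.99, 0.141, 0.0, -0.0]
ft_force: [0.6, 0.5, 0.3]
grip_width: 0.0851
grasp_force: 0.0
clock: 2.52
eef_pos: [0.3818, -0.2481, 0.2592]
tool_rot: [0.998, -0.061, -0.0, 0.0]
ft_force: [-0.0, -0.9, -0.7]
grip_width: 0.0857
grasp_force: 0.0
t 2.52 tcp [ 0.3818 -0.2481  0.2592] x [ 0.993 -0.121 -0.001] z [-0.001 -0.    -1.   ] w 0.0857 F [-0.  -0.9 -0.7] g 0.0 j [-0.58  0.15 -0.09  1.33 -0.    2.69]
[ 0.45940472 -0.25730876  0.37932844] [[-0.121, -0.946, -0.3], [-0.993, 0.116, 0.036], [0.0, 0.302, -0.953]] [[272.06599285552954, 0.0, 251.5848714169388], [0.0, 272.06599285552954, 192.12173074506893], [0.0, 0.0, 1.0]]
wrist bar_grip [ 0.426  -0.2292  0.1162] 0.82
top bar_grip [0.5516 0.1143 0.0008] 0.72
top barrel_floor [ 0.5655 -0.2417  0.0743] 0.72
side bar_grip [ 0.4304 -0.2296  0.1201] 0.77
side barrel_floor [ 0.5653 -0.2413  0.0759] 0.75
side cup_sprouted [ 0.5732 -0.2448 -0.0008] 0.68
```

View pics/w1.png

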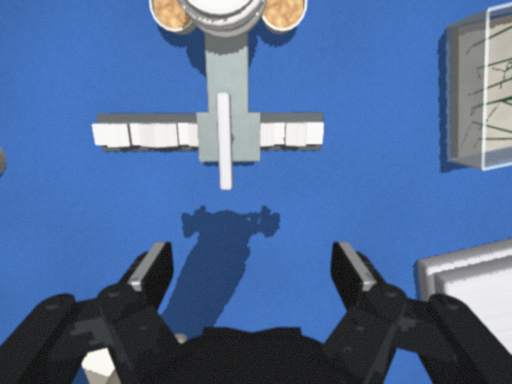

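```bash
cat >> h.py <<'E'
def ray(cam,u,v,z,p=None):
    p=p or camera_params(cam); d=R.from_quat(p['attitude']).as_matrix()@np.linalg.inv(p['camera_matrix'])@[u,v,1]; e=np.array(p['eye'])
    return e+d*(z-e[2])/d[2]
E
python3 - <<'E'
from h import *
for u,v in ((223,96),(226,187)): print(ray('wrist',u,v,0.129))
for u,v in ((95,133),(322,130)): print(ray('wrist',u,v,0.06))
go([0.428,-0.2305,0.117],-7)
E
```

```text
[ 0.47068481 -0.23379434  0.129     ]
[ 0.38886006 -0.22391719  0.129     ]
[ 0.45221371 -0.07465055  0.06      ]
[ 0.4233982  -0.33445316  0.06      ]
GO [ 0.2913 -0.154   0.9491] turn -0.0004 yaw0 -7.08
```

```bash
python3 -m creep '1 0.3 -0.166 0.3 0;1 0.3 -0.166 0.6 0;1 0.3 -0.166 0.9 0;1 0.3 -0.166 0.92 0;1 0.3 -0.166 0.92 0;0 0.3 -0.166 0.92 0;0 0.3 -0.166 0.92 0;0 0.3 -0.166 0.92 0;0 0.3 -0.166 0.92 0;0 0.3 -0.166 0.92 0;0 0.3 -0.166 0.92 0;0 0.3 -0.166 0.92 0'; python3 -c "
from h import *
st()"
```

```text
clock: 4.47
eef_pos: [0.43, -0.2284, 0.1218]
tool_rot: [0.998, -0.061, 0.0, 0.0]
ft_force: [-0.9, 0.3, 5.1]
grip_width: 0.0108
grasp_force: 60.1
t 4.47 tcp [ 0.43   -0.2284  0.1218] x [ 0.993 -0.122  0.001] z [ 0. -0. -1.] w 0.0108 F [-0.9  0.3  5.1] g 60.1 j [-0.49  0.32 -0.26  1.   -0.    2.78]
```

```bash
python3 -m creep '0 0 0 -0.07 0;0 0 0 -0.14 0;0 0 0 -0.19 0;0 0 0 -0.19 0;0 0 0 -0.19 0;0 0 -0.15 -0.19 0;0 0 -0.3 -0.19 0;0 0 -0.45 -0.19 0;0 0 -0.6 -0.19 0;0 0 -0.7 -0.19 0;0 0 -0.8 -0.19 0;0 0 -0.8 -0.19 0'; python3 -c "
from h import *
st(); camera('side'); pts(['bar_grip','barrel_floor','cup_sprouted','cup_bare1'],'side',3)"
```

```text
clock: 5.98
eef_pos: [0.4441, -0.1081, 0.1495]
tool_rot: [0.998, -0.06, -0.001, -0.0]
ft_force: [2.1, 0.6, -10.4]
grip_width: 0.0107
grasp_force: 59.1
t 5.97 tcp [ 0.4441 -0.1081  0.1495] x [ 0.993 -0.12  -0.001] z [-0.001  0.001 -1.   ] w 0.0107 F [  2.1   0.6 -10.4] g 59.1 j [-0.24  0.23 -0.29  1.05  0.    3.02]
side bar_grip [ 0.4451 -0.1107  0.1467] 0.94
side bar_grip [ 0.5572  0.3663 -0.0017] 0.27
side barrel_floor [ 0.5806 -0.1205  0.076 ] 0.91
side cup_sprouted [ 0.5693 -0.2415  0.0027] 0.68
side cup_sprouted [0.5564 0.3632 0.0157] 0.42
side cup_bare1 [ 0.5722 -0.1845 -0.001 ] 0.69
side cup_bare1 [ 0.5837 -0.1189  0.0748] 0.42
```

```bash
python3 -m creep '0 0 0 0.07 0;0 0 0 0.14 0;0 0 0 0.19 0;0 0 0 0.19 0;1 0 0 0.19 0;1 0 0 0.19 0;1 0 0 0.19 0;1 0 0 0.19 0'; python3 -m creep '1 0 0 -0.3 0;1 0 0 -0.6 0;1 0 0 -0.9 0;1 0 0 -0.95 0'; python3 - <<'E'
from h import *
st(); save('wrist','w2'); save('side','s2'); camera('top')
for c in('top','side','wrist'):
    pts(['bar_grip','barrel_floor','lens_mid','spacer_mid','ring_grip','cup_sprouted'],c); pts(['filter1_mid'],c,3)
E
```

```text
clock: 7.22
eef_pos: [0.4448, -0.1092, 0.1215]
tool_rot: [0.998, -0.061, 0.0, 0.0]
ft_force: [0.2, -0.1, 0.0]
grip_width: 0.0819
grasp_force: 0.0
clock: 7.72
eef_pos: [0.4464, -0.1096, 0.2673]
tool_rot: [0.998, -0.061, 0.004, 0.001]
ft_force: [0.4, -0.4, -0.6]
grip_width: 0.0856
grasp_force: 0.0
t 7.72 tcp [ 0.4464 -0.1096  0.2673] x [ 0.993 -0.122  0.007] z [ 0.007 -0.002 -1.   ] w 0.0856 F [ 0.4 -0.4 -0.6] g 0.0 j [-0.24  0.15 -0.07  1.34  0.    3.02]
top bar_grip [ 0.4411 -0.1089  0.1152] 0.52
top barrel_floor [ 0.5796 -0.1274  0.0744] 0.57
top lens_mid [0.4387 0.1215 0.0045] 0.77
top spacer_mid [0.408  0.2166 0.0039] 0.71
top ring_grip [0.5569 0.3629 0.0615] 0.55
top cup_sprouted [ 0.5669 -0.2439  0.0022] 0.93
top filter1_mid [0.5537 0.3683 0.0647] 0.24
side bar_grip [ 0.4455 -0.1125  0.1186] 0.89
side barrel_floor [ 0.5823 -0.121   0.0737] 0.76
side lens_mid [0.4394 0.1268 0.0051] 0.57
side spacer_mid [0.5431 0.2208 0.0051] 0.62
side ring_grip [0.5584 0.3622 0.0567] 0.64
side cup_sprouted [ 0.5688 -0.2438  0.0015] 0.83
wrist bar_grip [ 0.4413 -0.1071  0.1174] 0.74
wrist barrel_floor [ 0.5798 -0.1242  0.082 ] 0.95
wrist lens_mid [0.4339 0.1217 0.0081] 0.89
wrist ring_grip [0.4354 0.1265 0.0066] 0.22
wrist cup_sprouted [ 0.5685 -0.2446 -0.0036] 0.59
```

View pics/s2.png

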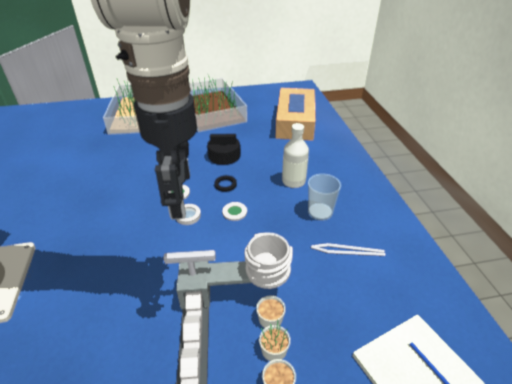

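View pics/w2.png

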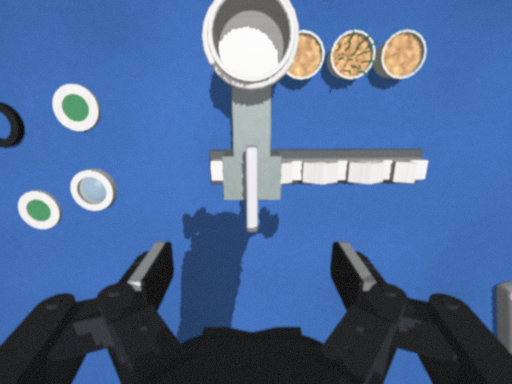

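```bash
python3 - <<'E'
from h import *
print([a for a in dir(bot) if not a.startswith('__')])
go([0.44,0.03,0.06],90)
p=camera_params('wrist')
im=cv2.imread('pics/w2.png')
# disc outlines (white mounts)
g=((im.min(2)>130)&(np.arange(512)[None]<130)&(np.arange(384)[:,None]<240)).astype(np.uint8)
for c in cv2.findContours(g,cv2.RETR_EXTERNAL,2)[0]:
    if len(c)>40:
        e=cv2.fitEllipse(c); print(np.round(e[0],1),np.round(e[1],1),ray('wrist',*e[0],0.01,p))
E
```

```text
['Unreachable', 'tcp_to_tips']
GO [-0.1429 -0.9171  1.3588] turn 0.4611 yaw0 -7.00
[ 38.4 209.4] [36.1 44.3] [0.41642339 0.21057028 0.01      ]
[ 91.9 189.2] [40.7 44.7] [0.43697623 0.12326801 0.01      ]
[ 75.2 106.9] [42.7 51. ] [0.549325   0.11146121 0.01      ]
```

```bash
python3 -m creep '0.7 -0.02 -0.2 0 -0.06;0.7 -0.05 -0.4 0 -0.12;0.7 -0.1 -0.6 0.1 -0.18;0.7 -0.13 -0.8 0.3 -0.24;0.7 -0.14 -0.92 0.5 -0.3;0.7 -0.14 -0.92 0.7 -0.36;0.7 -0.14 -0.92 0.9 -0.42;0.7 -0.14 -0.92 1 -0.48;0.7 -0.14 -0.92 1 -0.539;0.7 -0.14 -0.92 1 -0.539'; python3 -m creep '0.7 0 0 0.2 0;0.7 0 0 0.4 0;0.7 0 0 0.48 0;0.7 0 0 0.5 0;0.7 0 0 0.5 0'; python3 -c "
from h import *
st();save('wrist','w3');save('side','s3')"
```

```text
clock: 10.18
eef_pos: [0.4405, 0.0304, 0.1137]
tool_rot: [0.708, 0.707, -0.0, -0.0]
ft_force: [0.2, 0.1, -0.1]
grip_width: 0.06
grasp_force: 0.0
clock: 10.8
eef_pos: [0.4412, 0.0304, 0.0395]
tool_rot: [0.707, 0.707, 0.0, 0.0]
ft_force: [0.6, 0.5, 0.1]
grip_width: 0.0598
grasp_force: 0.0
t 10.80 tcp [0.4412 0.0304 0.0395] x [0. 1. 0.] z [ 0.001  0.    -1.   ] w 0.0598 F [0.6 0.5 0.1] g 0.0 j [ 0.07  0.35 -0.47  0.75 -0.    1.64]
```

Step down in small amounts and watch force.

```bash
python3 -m creep '0.7 0 0 0.08 0;0.7 0 0 0.08 0;0.7 0 0 0.08 0'|grep -E 'eef|force'; python3 -m creep '0.7 0 0 0.02 0;0.7 0 0 0.02 0' |grep -E 'eef|force';python3 -m creep '0.7 0 0 0.02 0;0.7 0 0 0.02 0' |grep -E 'eef|force';python3 -m creep '0.7 0 0 0.02 0;0.7 0 0 0.02 0' |grep -E 'eef|force'
```

```text
eef_pos: [0.4403, 0.0304, 0.0266]
ft_force: [-0.1, -1.0, 0.5]
grasp_force: 0.0
eef_pos: [0.4403, 0.0304, 0.0237]
ft_force: [0.1, 0.5, 0.2]
grasp_force: 0.0
eef_pos: [0.4403, 0.0303, 0.0206]
ft_force: [-0.5, -0.9, 0.6]
grasp_force: 0.0
eef_pos: [0.4403, 0.0304, 0.0176]
ft_force: [-0.2, 0.4, 0.5]
grasp_force: 0.0
```

```bash
for i in 1 2; do python3 -m creep '0.7 0 0 0.01 0;0.7 0 0 0.01 0'|grep -E 'eef|ft_force'; done; python3 -c "
from h import *
save('side','s4')"
```

```text
eef_pos: [0.4406, 0.0304, 0.017]
ft_force: [-1.8, -1.1, 7.4]
eef_pos: [0.4406, 0.0304, 0.0169]
ft_force: [-5.7, 0.1, 21.4]
```

```bash
python3 -m creep '1 0 0 -0.3 0;1 0 0 -0.6 0;1 0.3 -0.024 -0.7 0;1 0.62 -0.024 -0.7 0;1 0.62 -0.024 -0.7 0'; python3 - <<'E'
from h import *
st();p=camera_params('wrist');im=save('wrist','w5');pts(['lens_mid'],'wrist')
hsv=cv2.cvtColor(im,cv2.COLOR_RGB2HSV); print(hsv[200,250])
for d in cut_out('lens','wrist')[:1]:
    m=d['pixels'].astype(np.uint8); c=max(cv2.findContours(m,0,2)[0],key=len); e=cv2.fitEllipse(cv2.convexHull(c)); print(e,ray('wrist',*e[0],0.010,p))
E
```

```text
clock: 13.2
eef_pos: [0.4372, 0.1259, 0.1203]
tool_rot: [0.705, 0.709, 0.001, 0.0]
ft_force: [0.7, -0.2, -0.1]
grip_width: 0.0856
grasp_force: 0.0
t 13.20 tcp [0.4372 0.1259 0.1203] x [-0.005  1.     0.001] z [ 0.002  0.001 -1.   ] w 0.0856 F [ 0.7 -0.2 -0.1] g 0.0 j [ 0.28  0.26 -0.34  0.97  0.    1.85]
[101  46 227]
((251.84304809570312, 198.10235595703125), (66.52902221679688, 67.21916198730469), 73.4365463256836) [0.43859081 0.12478241 0.01      ]
```

View pics/w5.png

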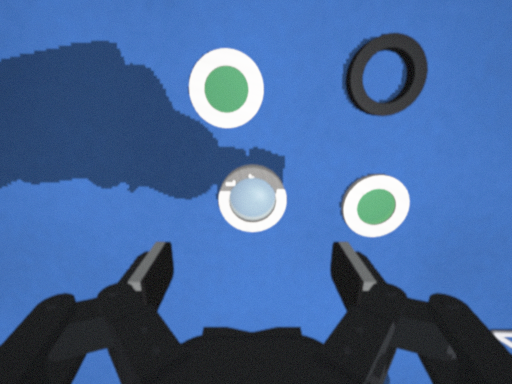

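```bash
python3 -m creep '1 -0.007 0.01 0.3 0;1 -0.007 0.01 0.55 0;1 -0.007 0.01 0.65 0;1 -0.007 0.01 0.65 0;0 -0.007 0.01 0.65 0;0 -0.007 0.01 0.65 0;0 -0.007 0.01 0.65 0;0 -0.007 0.01 0.65 0;0 -0.007 0.01 0.65 0' ; python3 -m creep '0 0 0 -0.3 0;0 0 0 -0.6 0;0 0 0 -0.95 0;0 0 0 -0.95 0;0 0 0 -0.95 0;0 0 0 -0.95 0';  python3 - <<'E'
from h import *
st();p=camera_params('wrist');im=save('wrist','w6')
for n in('lens','filter1','spacer'):
  for d in cut_out(n,'wrist')[:2]:
    m=d['pixels'].astype(np.uint8); c=max(cv2.findContours(m,0,2)[0],key=len); e=cv2.fitEllipse(cv2.convexHull(c)); print(n,d['conf'],np.round(e[0]+e[1],1),ray('wrist',*e[0],0.16 if n=='lens' else 0.006,p))
camera('top')
for d in cut_out('barrel_floor','top')[:1]: np.save('b.npy',d['pixels']);print(d['pixels'].sum())
pts(['barrel_floor'],'top')
pts(['barrel_floor'],'wrist')
E
```

```text
clock: 14.48
eef_pos: [0.4393, 0.1221, 0.0239]
tool_rot: [0.707, 0.707, 0.001, 0.001]
ft_force: [-0.9, -0.3, 5.7]
grip_width: 0.057
grasp_force: 62.5
clock: 15.22
eef_pos: [0.4372, 0.122, 0.1635]
tool_rot: [0.707, 0.707, -0.001, -0.001]
ft_force: [-0.4, 0.4, -0.7]
grip_width: 0.0571
grasp_force: 64.7
t 15.22 tcp [0.4372 0.122  0.1635] x [-0.     1.    -0.001] z [-0.003 -0.001 -1.   ] w 0.0571 F [-0.4  0.4 -0.7] g 64.7 j [ 0.27  0.22 -0.27  1.09 -0.    1.84]
lens 0.56 [251.6 246.4 106.2 108.5] [0.4380883 0.1312095 0.16     ]
lens 0.33 [494.9 310.6  18.8  62.3] [0.57227975 0.09178725 0.16      ]
filter1 0.89 [359.  187.4  53.3  59.3] [0.55191751 0.11663743 0.006     ]
filter1 0.82 [230.1  86.7  61.9  66.4] [0.41722205 0.21670911 0.006     ]
spacer 0.75 [365.5  74.7  63.8  74.4] [0.54483303 0.22728248 0.006     ]
2432
top barrel_floor [ 0.5762 -0.123   0.0769] 0.74
```

View pics/w6.png

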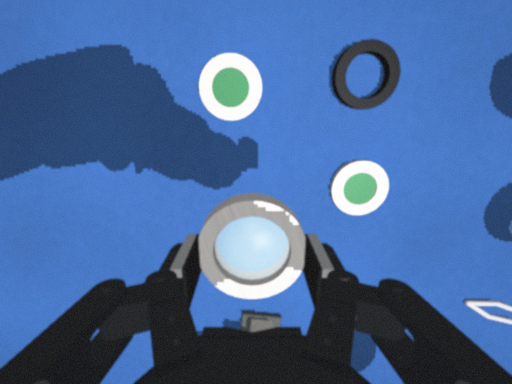

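```bash
python3 -m creep '0 -0.1 0 -0.3 0;0 -0.4 0.15 -0.58 0;0 -0.7 0.3 -0.58 0;0 -1 0.5 -0.58 0;0 -1 0.5 -0.58 0'; python3 -m creep '0 -0.3 0.15 0 0;0 -0.6 0.3 0 0;0 -0.9 0.46 0 0;0 -1 0.46 0 0;0 -1 0.46 0 0;0 -1 0.46 0 0;0 -1 0.46 0 0'; python3 - <<'E'
from h import *
st();p=camera_params('wrist');im=save('wrist','w7'); print(p['eye'])
pts(['barrel_floor','bar_grip'],'wrist')
E
```

```text
clock: 16.25
eef_pos: [0.5149, -0.0305, 0.2514]
tool_rot: [0.709, 0.705, 0.0, 0.0]
ft_force: [-0.6, 0.6, -0.5]
grip_width: 0.057
grasp_force: 64.7
clock: 17.12
eef_pos: [0.5822, -0.1761, 0.2523]
tool_rot: [0.706, 0.708, 0.0, 0.0]
ft_force: [-0.3, 0.2, -1.6]
grip_width: 0.0569
grasp_force: 64.6
t 17.12 tcp [ 0.5822 -0.1761  0.2523] x [-0.002  1.     0.   ] z [ 0.  0. -1.] w 0.0569 F [-0.3  0.2 -1.6] g 64.6 j [-0.29  0.46  0.32  1.43  0.    1.27]
[ 0.58285899 -0.09874016  0.37249039]
wrist barrel_floor [ 0.5798 -0.1237  0.0817] 0.82
wrist bar_grip [ 0.4431 -0.1067  0.1175] 0.93
```

View pics/w7.png

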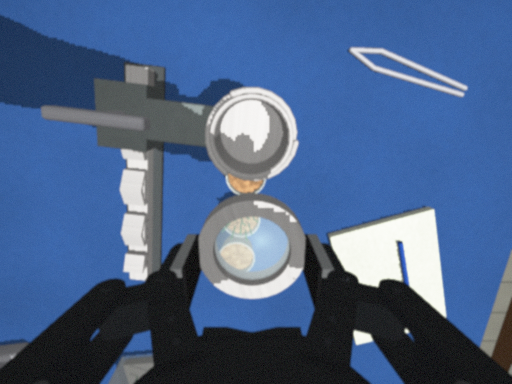

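```bash
cat >> h.py <<'E'
def proj(P,p):
    q=(np.asarray(P)-p['eye'])@R.from_quat(p['attitude']).as_matrix(); q=q@np.array(p['camera_matrix']).T; return q[:,:2]/q[:,2:]
def rim(img,p,x0,y0,z=0.130,rs=(0.033,0.037),out=None,span=0.012):
    g=cv2.GaussianBlur(cv2.cvtColor(img,cv2.COLOR_RGB2GRAY).astype(np.float32),(0,0),0.8)
    gm=np.hypot(cv2.Sobel(g,5,1,0),cv2.Sobel(g,5,0,1)); gm=np.minimum(gm,200)
    a=np.radians(np.arange(0,360,3)); best=[]
    for dx in np.arange(-span,span+1e-4,0.0005):
        for dy in np.arange(-span,span+1e-4,0.0005):
            s=0
            for r in rs:
                uv=proj(np.c_[x0+dx+r*np.cos(a),y0+dy+r*np.sin(a),np.full(len(a),z)],p).astype(np.float32)
                s+=cv2.remap(gm,uv[None,:,0].copy(),uv[None,:,1].copy(),1).mean()
            best.append((s,x0+dx,y0+dy))
    best.sort(reverse=True)
    if out:
        f=4; _,x,y=best[0]; b=cv2.resize(img[:,:,::-1],None,fx=f,fy=f,interpolation=2).copy()
        for r in rs: cv2.polylines(b,[(proj(np.c_[x+r*np.cos(a),y+r*np.sin(a),np.full(len(a),z)],p)*f+f/2).astype(int)],True,(0,0,255),1)
        c=(proj([[x,y,z]],p)[0]*f).astype(int); cv2.imwrite(out,b[max(0,c[1]-280):c[1]+280,max(0,c[0]-300):c[0]+300])
    return np.round(np.array(best[:6]),4)
E
python3 - <<'E'
from h import *
p=camera_params('wrist'); im=cv2.imread('pics/w7.png')[:,:,::-1].copy()
print(rim(im,p,0.581,-0.124,out='pics/r7.png'))
t=save('top','t7'); print(rim(t,camera_params('top'),0.581,-0.124))
t=save('side','s7'); print(rim(t,camera_params('side'),0.581,-0.124))
E
```

```text
[[ 2.075693e+02  5.835000e-01 -1.255000e-01]
 [ 2.034666e+02  5.840000e-01 -1.255000e-01]
 [ 2.022137e+02  5.830000e-01 -1.255000e-01]
 [ 2.021480e+02  5.785000e-01 -1.270000e-01]
 [ 2.014879e+02  5.835000e-01 -1.250000e-01]
 [ 2.014180e+02  5.790000e-01 -1.280000e-01]]
[[ 3.089612e+02  5.835000e-01 -1.165000e-01]
 [ 3.085817e+02  5.830000e-01 -1.165000e-01]
 [ 3.085815e+02  5.830000e-01 -1.160000e-01]
 [ 3.083334e+02  5.840000e-01 -1.165000e-01]
 [ 3.082427e+02  5.835000e-01 -1.160000e-01]
 [ 3.081461e+02  5.840000e-01 -1.170000e-01]]
[[ 2.537912e+02  5.795000e-01 -1.240000e-01]
 [ 2.537020e+02  5.790000e-01 -1.245000e-01]
 [ 2.536639e+02  5.790000e-01 -1.240000e-01]
 [ 2.531363e+02  5.795000e-01 -1.245000e-01]
 [ 2.530420e+02  5.785000e-01 -1.245000e-01]
 [ 2.524901e+02  5.795000e-01 -1.235000e-01]]
```

View pics/r7.png

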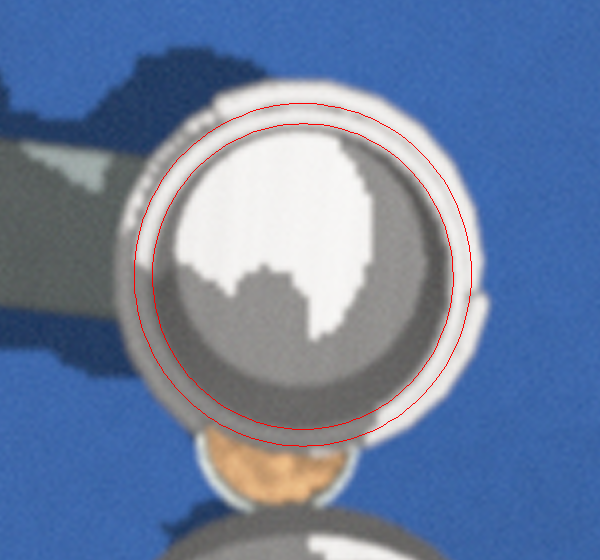

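```bash
python3 - <<'E'
from h import *
p=camera_params('wrist'); im=cv2.imread('pics/w7.png')[:,:,::-1].copy(); o=st()
for z in(0.2283,0.2423): print(z,rim(im,p,0.5822,-0.174,z=z,rs=(0.030,))[:3])
go([0.583,-0.128,0.165],90)
E
```

```text
t 17.38 tcp [ 0.5824 -0.1771  0.2521] x [-0.001  1.    -0.   ] z [ 0. -0. -1.] w 0.0571 F [-0.9 -0.8 -1. ] g 64.6 j [-0.3   0.46  0.32  1.43  0.    1.27]
0.2283 [[91.1744  0.5812 -0.1755]
 [90.9818  0.5862 -0.185 ]
 [90.7472  0.5857 -0.185 ]]
0.2423 [[148.9759   0.5837  -0.175 ]
 [146.9849   0.5832  -0.175 ]
 [144.7826   0.5837  -0.1755]]
GO [0.3273 0.0039 0.5806] turn 0.0003 yaw0 90.06
```

```bash
python3 -m creep '0 0.33 0 0 0;0 0.33 0 0.3 0;0 0.33 0 0.5 0;0 0.33 0 0.6 0;0 0.33 0 0.64 0;0 0.33 0 0.68 0;0 0.33 0 0.68 0'; python3 -c "
from h import *
st();save('side','s8')"
```

```text
clock: 18.25
eef_pos: [0.5828, -0.1283, 0.1503]
tool_rot: [0.707, 0.707, 0.0, 0.0]
ft_force: [-1.2, -0.7, -0.8]
grip_width: 0.057
grasp_force: 64.7
t 18.25 tcp [ 0.5828 -0.1283  0.1503] x [-0.  1. -0.] z [ 0.001 -0.    -1.   ] w 0.0570 F [-1.2 -0.7 -0.8] g 64.7 j [-0.22  0.49  0.1   1.18  0.    1.35]
```

```bash
python3 -c "
import cv2
a=cv2.imread('pics/s8.png')[190:330,180:350];cv2.imwrite('pics/s8c.png',cv2.resize(a,None,fx=4,fy=4,interpolation=2))"
```

```text
(no output)
```

View pics/s8c.png

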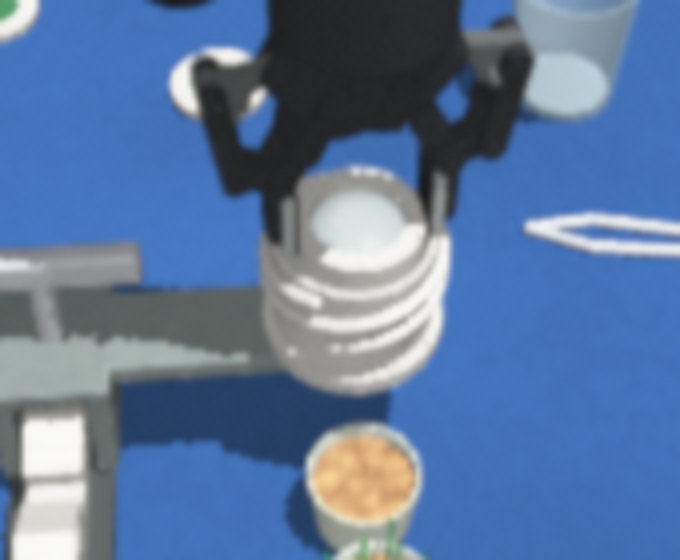

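```bash
python3 -m creep '0.75 0 0 0 0;0.8 0 0 0 0;1 0 0 0 0;1 0 0 0 0;1 0 0 -0.3 0;1 0 0 -0.67 0;1 -0.3 0 -0.67 0;1 -0.33 0 -0.67 0;1 -0.33 0 -0.67 0'; python3 - <<'E'
from h import *
p=camera_params('wrist'); o=st(); im=save('wrist','w8'); 
b=cv2.resize(im[40:220,160:340,::-1],None,fx=3,fy=3,interpolation=2); cv2.imwrite('pics/w8c.png',b)
print(rim(im,p,0.583,-0.1255,z=0.092,rs=(0.03,))[:2])
pts(['spacer_mid','filter1_mid'],'wrist',2)
go([0.5448,0.16,0.18],90)
E
```

```text
clock: 19.42
eef_pos: [0.582, -0.1777, 0.2496]
tool_rot: [0.707, 0.707, -0.0, -0.001]
ft_force: [-0.4, 0.5, 0.4]
grip_width: 0.0851
grasp_force: 0.0
t 19.43 tcp [ 0.582  -0.1777  0.2496] x [0.001 1.    0.001] z [-0.001  0.001 -1.   ] w 0.0851 F [-0.4  0.5  0.4] g 0.0 j [-0.3   0.46  0.32  1.43  0.    1.27]
[[ 1.206173e+02  5.750000e-01 -1.195000e-01]
 [ 1.200658e+02  5.755000e-01 -1.195000e-01]]
wrist filter1_mid [ 0.5593 -0.3022 -0.0026] 0.37
GO [ 2.2445 -0.2458  0.4663] turn 0.0004 yaw0 90.07
```

View pics/w8c.png

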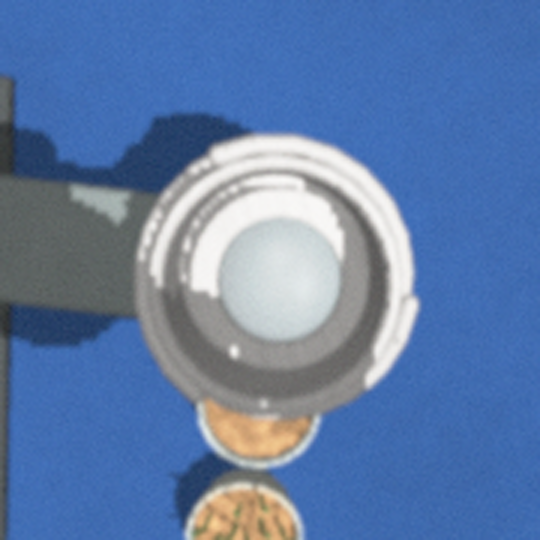

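```bash
python3 -m creep '1 0.3 0 0 0;1 0.6 0 0 0;1 1 -0.1 0 0;1 1 -0.1 0 0';python3 -m creep '1 0.3 0 0.1 0;1 0.6 -0.1 0.2 0;1 1 -0.15 0.4 0;1 1 -0.15 0.47 0;1 1 -0.15 0.47 0';python3 -m creep '1 0.35 0 0 0;1 0.35 0 0 0;1 0.35 0 0 0'; python3 - <<'E'
from h import *
p=camera_params('wrist'); o=st(); im=save('wrist','w9')
print(rim(im,p,0.545,0.2265,z=0.012,rs=(0.03,0.02),span=.015,out='pics/r9.png')[:3])
print(rim(im,p,0.551,0.116,z=0.007,rs=(0.03,),span=.015)[:3])
print(rim(im,p,0.417,0.216,z=0.007,rs=(0.03,),span=.015)[:3])
pts(['spacer_mid','filter1_mid','ring_grip'],'wrist',2)
go([0.545,0.2265,0.022],90)
E
```

```text
clock: 20.08
eef_pos: [0.5662, -0.0229, 0.2503]
tool_rot: [0.704, 0.71, -0.0, -0.001]
ft_force: [0.3, 0.1, 0.3]
grip_width: 0.0856
grasp_force: 0.0
clock: 20.7
eef_pos: [0.544, 0.1222, 0.1785]
tool_rot: [0.707, 0.708, -0.001, -0.001]
ft_force: [-0.2, 0.1, 0.6]
grip_width: 0.0855
grasp_force: 0.0
clock: 21.08
eef_pos: [0.5455, 0.1736, 0.1805]
tool_rot: [0.707, 0.707, 0.0, 0.001]
ft_force: [0.1, -0.3, -0.3]
grip_width: 0.0855
grasp_force: 0.0
t 21.07 tcp [0.5455 0.1736 0.1805] x [ 0.001  1.    -0.   ] z [ 0.001 -0.    -1.   ] w 0.0855 F [ 0.1 -0.3 -0.3] g 0.0 j [ 0.31  0.42  0.07  1.22 -0.    1.88]
[[178.0521   0.544    0.227 ]
 [177.5462   0.5445   0.227 ]
 [175.8628   0.5435   0.227 ]]
[[40.3534  0.566   0.131 ]
 [39.7668  0.5655  0.131 ]
 [39.1211  0.565   0.131 ]]
[[188.9167   0.418    0.2165]
 [188.0713   0.4175   0.2165]
 [187.0122   0.418    0.216 ]]
GO [ 0.3536 -0.0018  1.0539] turn -0.0005 yaw0 89.90
```

```bash
python3 -m creep '1 0.356 -0.01 0 0;1 0.356 -0.01 0.3 0;1 0.356 -0.01 0.6 0;1 0.356 -0.01 0.85 0;1 0.356 -0.01 0.85 0';python3 -m creep '1 0 0 0.15 0;1 0 0 0.2 0;1 0 0 0.2 0;0 0 0 0.2 0;0 0 0 0.2 0;0 0 0 0.2 0;0 0 0 0.2 0;0 0 0 0.2 0';python3 -m creep '0 0 0 -0.3 0;0 0 0 -0.6 0;0 -0.2 0 -1 0;0 -0.5 0 -1 0;0 -0.8 0.1 -1 0;0 -1 0.12 -1 0;0 -1 0.12 -1 0'; python3 - <<'E'
from h import *
go([0.5828,-0.178,0.25],90)
E
```

```text
clock: 21.9
eef_pos: [0.5406, 0.2264, 0.0492]
tool_rot: [0.707, 0.707, -0.004, -0.001]
ft_force: [0.4, -0.3, 0.5]
grip_width: 0.0854
grasp_force: 0.0
clock: 22.9
eef_pos: [0.5445, 0.2287, 0.0244]
tool_rot: [0.707, 0.707, 0.001, 0.001]
ft_force: [-0.9, -0.5, 6.6]
grip_width: 0.0565
grasp_force: 62.3
clock: 23.78
eef_pos: [0.5616, 0.0762, 0.1729]
tool_rot: [0.708, 0.706, 0.0, 0.0]
ft_force: [1.0, 0.4, -0.7]
grip_width: 0.0564
grasp_force: 63.9
GO [-1.6942  0.1475 -0.5136] turn -0.0011 yaw0 89.81
```

```bash
python3 -m creep '0 -0.2 0 -0.3 0;0 -0.4 0 -0.5 0;0 -0.7 0.1 -0.5 0;0 -0.9 0.15 -0.5 0;0 -0.9 0.15 -0.5 0';python3 -m creep '0 -0.4 0 0 0;0 -0.8 0 0 0;0 -0.8 0 0 0;0 -0.8 0 0 0;0 -0.8 0 0 0'; python3 - <<'E'
from h import *
p=camera_params('wrist'); o=st(); im=save('wrist','w10'); x,y,z=o['eef_pos']
a=rim(im,p,x+.001,y+0.002,z=z-.0124,rs=(0.03,0.02))[:3]; b=rim(im,p,0.5835,-0.1255)[:3]; print(a,b)
d=b[0]-a[0]; print('move tool x %.3f y %.3f z %.3f'%(d[2]/.15,d[1]/.15,(z-0.1505)/.15))
E
```

```text
clock: 24.4
eef_pos: [0.5843, -0.0577, 0.2474]
tool_rot: [0.708, 0.706, 0.0, 0.0]
ft_force: [-1.2, -0.0, -0.2]
grip_width: 0.0566
grasp_force: 64.1
clock: 25.02
eef_pos: [0.5842, -0.1747, 0.2474]
tool_rot: [0.706, 0.708, 0.0, -0.0]
ft_force: [-0.1, -0.3, -0.2]
grip_width: 0.0567
grasp_force: 64.1
t 25.02 tcp [ 0.5842 -0.1747  0.2474] x [-0.003  1.     0.001] z [-0.     0.001 -1.   ] w 0.0567 F [-0.1 -0.3 -0.2] g 64.1 j [-0.29  0.47  0.31  1.42  0.    1.28]
[[172.051    0.5852  -0.1757]
 [167.6873   0.5847  -0.1757]
 [166.4607   0.5852  -0.1762]] [[ 1.992750e+02  5.830000e-01 -1.250000e-01]
 [ 1.990793e+02  5.835000e-01 -1.250000e-01]
 [ 1.963844e+02  5.810000e-01 -1.300000e-01]]
move tool x 0.338 y -0.015 z 0.646
```

```bash
python3 -m creep '0 0.338 -0.012 0 0;0 0.338 -0.012 0.3 0;0 0.338 -0.012 0.5 0;0 0.338 -0.012 0.58 0;0 0.338 -0.012 0.62 0;0 0.338 -0.012 0.65 0;0 0.338 -0.012 0.65 0;0 0.338 -0.012 0.65 0'; python3 -c "
from h import *
st();camera('side');pts(['spacer'],'side')"
```

```text
clock: 26.08
eef_pos: [0.5826, -0.1262, 0.1506]
tool_rot: [0.707, 0.707, 0.0, 0.001]
ft_force: [-0.6, 0.4, -0.7]
grip_width: 0.0564
grasp_force: 64.1
t 26.07 tcp [ 0.5826 -0.1262  0.1506] x [-0.  1. -0.] z [ 0.001 -0.    -1.   ] w 0.0564 F [-0.6  0.4 -0.7] g 64.1 j [-0.21  0.49  0.09  1.18  0.    1.36]
side spacer [ 0.5814 -0.1291  0.1267] 0.84
```

```bash
python3 -m creep '0.75 0 0 0 0;0.8 0 0 0 0;1 0 0 0 0;1 0 0 0 0;1 0 0 -0.3 0;1 0 0 -0.65 0;1 -0.3 0 -0.65 0;1 -0.33 0 -0.65 0;1 -0.33 0 -0.65 0'; python3 - <<'E'
from h import *
p=camera_params('wrist'); o=st(); im=save('wrist','w11')
b=cv2.resize(im[40:220,160:340,::-1],None,fx=3,fy=3,interpolation=2); cv2.imwrite('pics/w11c.png',b)
go([0.55,0.065,0.18],90)
E
```

```text
clock: 27.3
eef_pos: [0.5817, -0.1756, 0.2466]
tool_rot: [0.707, 0.707, -0.0, -0.001]
ft_force: [-0.4, 0.2, -0.2]
grip_width: 0.0853
grasp_force: 0.0
t 27.30 tcp [ 0.5817 -0.1756  0.2466] x [0.001 1.    0.001] z [-0.001  0.001 -1.   ] w 0.0853 F [-0.4  0.2 -0.2] g 0.0 j [-0.29  0.46  0.31  1.42  0.    1.28]
GO [ 1.6001 -0.2104  0.4452] turn 0.0001 yaw0 90.01
```

View pics/w11c.png

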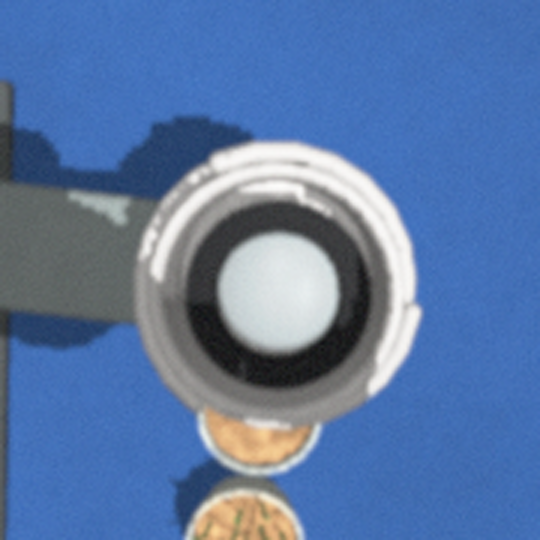

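Spacer sits flat on the lens. Next, the filter at about (0.551, 0.116).

```bash
python3 -m creep '1 0.3 0 0 0;1 0.6 -0.05 0 0;1 0.9 -0.1 0.1 0;1 1 -0.1 0.2 0;1 1 -0.1 0.2 0';python3 -m creep '1 0.3 -0.1 0.1 0;1 0.6 -0.11 0.25 0;1 0.6 -0.11 0.25 0;1 0.6 -0.11 0.25 0'; python3 - <<'E'
from h import *
p=camera_params('wrist'); o=st(); im=save('wrist','w12')
for d in cut_out('filter1','wrist')[:3]:
    m=d['pixels'].astype(np.uint8); c=max(cv2.findContours(m,0,2)[0],key=len); e=cv2.fitEllipse(cv2.convexHull(c)); q=ray('wrist',*e[0],0.006,p); print(d['conf'],q, rim(im,p,q[0],q[1],z=.007,rs=(.03,))[:2])
go([0.551,0.116,0.02],90)
E
```

```text
clock: 27.98
eef_pos: [0.566, -0.0241, 0.2156]
tool_rot: [0.706, 0.708, -0.001, -0.001]
ft_force: [0.8, -1.1, -0.8]
grip_width: 0.0855
grasp_force: 0.0
clock: 28.48
eef_pos: [0.5513, 0.0634, 0.1802]
tool_rot: [0.707, 0.707, -0.0, 0.001]
ft_force: [0.4, -0.3, -0.4]
grip_width: 0.0854
grasp_force: 0.0
t 28.48 tcp [0.5513 0.0634 0.1802] x [ 0.001  1.    -0.001] z [ 0.001 -0.001 -1.   ] w 0.0854 F [ 0.4 -0.3 -0.4] g 0.0 j [ 0.11  0.39  0.02  1.2  -0.    1.69]
0.69 [0.41794611 0.21599626 0.006     ] [[141.107    0.4174   0.2155]
 [141.104    0.4179   0.2155]]
0.61 [0.5726226 0.1468638 0.006    ] [[1.997655e+02 5.726000e-01 1.464000e-01]
 [1.994927e+02 5.731000e-01 1.464000e-01]]
GO [ 0.3538 -0.0061  1.0709] turn -0.0006 yaw0 89.89
```

```bash
python3 -m creep '1 0.3 0.1 0 0;1 0.553 0.138 0.3 0;1 0.553 0.138 0.6 0;1 0.553 0.138 0.85 0;1 0.553 0.138 0.85 0;1 0.553 0.138 0.85 0'; python3 - <<'E'
from h import *
st(); go([0.572,0.1464,0.0187],90)
E
```

```text
clock: 29.32
eef_pos: [0.5728, 0.1468, 0.0541]
tool_rot: [0.708, 0.707, 0.001, 0.001]
ft_force: [0.7, 0.2, -0.4]
grip_width: 0.0851
grasp_force: 0.0
t 29.32 tcp [0.5728 0.1468 0.0541] x [0.001 1.    0.001] z [ 0.003  0.001 -1.   ] w 0.0851 F [ 0.7  0.2 -0.4] g 0.0 j [ 0.25  0.57 -0.05  0.95 -0.    1.82]
GO [-0.0028 -0.0062  0.2358] turn -0.0004 yaw0 89.93
```

```bash
python3 -m creep '1 0 0 0.15 0;1 0 0 0.23 0;1 0 0 0.23 0;0 0 0 0.23 0;0 0 0 0.23 0;0 0 0 0.23 0;0 0 0 0.23 0;0 0 0 0.23 0';python3 -m creep '0 0 0 -0.3 0;0 0 0 -0.6 0;0 -0.2 0 -1 0;0 -0.5 0 -1 0;0 -0.8 0.05 -1 0;0 -1 0.07 -1 0;0 -1 0.07 -1 0'; python3 - <<'E'
from h import *
st();go([0.5828,-0.178,0.25],90)
E
```

```text
clock: 30.32
eef_pos: [0.5724, 0.1477, 0.0198]
tool_rot: [0.707, 0.707, 0.001, 0.001]
ft_force: [0.5, -1.4, 6.2]
grip_width: 0.0569
grasp_force: 62.4
clock: 31.2
eef_pos: [0.582, -0.0047, 0.1684]
tool_rot: [0.708, 0.706, 0.0, 0.0]
ft_force: [0.4, 0.1, -1.5]
grip_width: 0.0565
grasp_force: 63.8
t 31.20 tcp [ 0.582  -0.0047  0.1684] x [ 0.003  1.    -0.   ] z [ 0.001 -0.    -1.   ] w 0.0565 F [ 0.4  0.1 -1.5] g 63.8 j [-0.01  0.45  0.08  1.2  -0.    1.57]
GO [-1.1553  0.0096 -0.5435] turn -0.0011 yaw0 89.81
```

```bash
python3 -m creep '0 0 0 -0.3 0;0 -0.3 0 -0.54 0;0 -0.6 0 -0.54 0;0 -0.9 0 -0.54 0;0 -1 0 -0.54 0;0 -1 0 -0.54 0;0 -1 0 -0.54 0';python3 -m creep '0 -0.14 0.01 0 0;0 -0.14 0.01 0 0;0 -0.14 0.01 0 0'; python3 - <<'E'
from h import *
p=camera_params('wrist'); o=st(); im=save('wrist','w13'); x,y,z=o['eef_pos']
a=rim(im,p,x+.001,y+0.002,z=z-.0128,rs=(0.03,))[:3]; b=rim(im,p,0.5835,-0.1255,out='pics/r13.png')[:3]; print(a,b)
d=b[0]-a[0]; print('move tool x %.3f y %.3f z %.3f'%(d[2]/.15,d[1]/.15,(z-0.149)/.15))
E
```

```text
clock: 32.08
eef_pos: [0.5819, -0.1509, 0.2488]
tool_rot: [0.706, 0.708, 0.0, -0.0]
ft_force: [-0.1, 0.3, -0.6]
grip_width: 0.0563
grasp_force: 64.0
clock: 32.45
eef_pos: [0.5834, -0.1735, 0.2487]
tool_rot: [0.707, 0.707, 0.0, -0.0]
ft_force: [-0.8, -0.0, -1.3]
grip_width: 0.0566
grasp_force: 64.0
t 32.45 tcp [ 0.5834 -0.1735  0.2487] x [-0.  1.  0.] z [-0.  0. -1.] w 0.0566 F [-0.8 -0.  -1.3] g 64.0 j [-0.29  0.46  0.31  1.42  0.    1.28]
[[142.0736   0.5844  -0.1745]
 [139.5782   0.5849  -0.1745]
 [139.1681   0.5844  -0.174 ]] [[ 2.101060e+02  5.805000e-01 -1.305000e-01]
 [ 2.095859e+02  5.805000e-01 -1.310000e-01]
 [ 2.091557e+02  5.800000e-01 -1.310000e-01]]
move tool x 0.293 y -0.026 z 0.665
```

```bash
python3 -m creep '0 0.328 -0.01 0 0;0 0.328 -0.01 0.3 0;0 0.328 -0.01 0.5 0;0 0.328 -0.01 0.6 0;0 0.328 -0.01 0.65 0;0 0.328 -0.01 0.67 0;0 0.328 -0.01 0.67 0;0 0.328 -0.01 0.67 0'; python3 -c "
from h import *
st()"
```

```text
clock: 33.5
eef_pos: [0.5824, -0.1246, 0.1493]
tool_rot: [0.707, 0.707, 0.0, 0.001]
ft_force: [-0.4, -0.6, -0.1]
grip_width: 0.0564
grasp_force: 64.0
t 33.50 tcp [ 0.5824 -0.1246  0.1493] x [-0.  1. -0.] z [ 0.002 -0.    -1.   ] w 0.0564 F [-0.4 -0.6 -0.1] g 64.0 j [-0.21  0.49  0.09  1.17  0.    1.36]
```

```bash
python3 -m creep '0 -0.003 0 0.012 0;0 -0.003 0 0.012 0;0.75 -0.003 0 0.012 0;0.8 -0.003 0 0.012 0;1 0 0 0 0;1 0 0 0 0;1 0 0 -0.3 0;1 0 0 -0.65 0;1 -0.3 0 -0.65 0;1 -0.33 0 -0.65 0;1 -0.33 0 -0.65 0'; python3 - <<'E'
from h import *
p=camera_params('wrist'); o=st(); im=save('wrist','w14')
b=cv2.resize(im[40:220,160:340,::-1],None,fx=3,fy=3,interpolation=2); cv2.imwrite('pics/w14c.png',b)
go([0.43,0.16,0.18],90)
E
```

```text
clock: 34.88
eef_pos: [0.5814, -0.174, 0.2451]
tool_rot: [0.707, 0.707, -0.0, -0.001]
ft_force: [-0.2, 0.1, 0.9]
grip_width: 0.0856
grasp_force: 0.0
t 34.88 tcp [ 0.5814 -0.174   0.2451] x [0.001 1.    0.001] z [-0.001  0.001 -1.   ] w 0.0856 F [-0.2  0.1  0.9] g 0.0 j [-0.29  0.46  0.3   1.41  0.    1.28]
GO [ 2.2226 -1.0083  0.4372] turn 0.0001 yaw0 90.02
```

View pics/w14c.png

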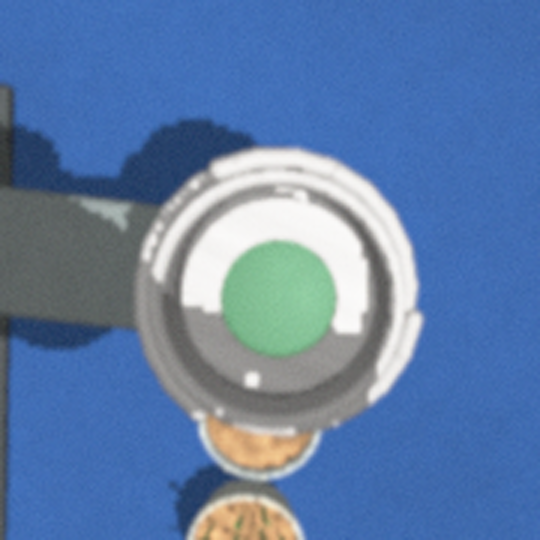

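```bash
python3 -m creep '1 0.3 0 0 0;1 0.6 -0.2 0 0;1 0.9 -0.4 0.1 0;1 1 -0.5 0.2 0;1 1 -0.5 0.2 0';python3 -m creep '1 0.3 -0.1 0 0;1 0.6 -0.3 0.1 0;1 1 -0.5 0.23 0;1 1 -0.59 0.23 0;1 1 -0.59 0.23 0;1 1 -0.59 0.23 0';python3 -m creep '1 0.26 0 0 0;1 0.26 0 0 0;1 0.26 0 0 0'; python3 - <<'E'
from h import *
p=camera_params('wrist'); o=st(); im=save('wrist','w15')
for d in cut_out('filter1','wrist')[:3]:
    m=d['pixels'].astype(np.uint8); c=max(cv2.findContours(m,0,2)[0],key=len); e=cv2.fitEllipse(cv2.convexHull(c)); q=ray('wrist',*e[0],0.006,p); print(d['conf'],q, rim(im,p,q[0],q[1],z=.007,rs=(.03,))[:2])
go([0.417,0.2158,0.0187],90)
E
```

```text
clock: 35.55
eef_pos: [0.5045, -0.0218, 0.2146]
tool_rot: [0.706, 0.709, -0.001, -0.001]
ft_force: [0.2, -1.1, 0.4]
grip_width: 0.0858
grasp_force: 0.0
clock: 36.3
eef_pos: [0.4199, 0.1254, 0.1821]
tool_rot: [0.708, 0.707, 0.001, 0.001]
ft_force: [-0.0, 0.3, -0.8]
grip_width: 0.0854
grasp_force: 0.0
clock: 36.67
eef_pos: [0.4191, 0.1641, 0.1815]
tool_rot: [0.708, 0.707, 0.0, 0.0]
ft_force: [0.2, -0.2, 0.4]
grip_width: 0.0851
grasp_force: 0.0
t 36.67 tcp [0.4191 0.1641 0.1815] x [ 0.001  1.    -0.   ] z [ 0. -0. -1.] w 0.0851 F [ 0.2 -0.2  0.4] g 0.0 j [ 0.37  0.19 -0.25  1.13 -0.    1.95]
0.9 [0.41679172 0.21674951 0.006     ] [[198.8729   0.4173   0.2162]
 [198.3115   0.4173   0.2167]]
GO [ 0.3457 -0.0117  1.0843] turn -0.0005 yaw0 89.91
```

```bash
python3 -m creep '1 0.348 -0.014 0 0;1 0.348 -0.014 0.3 0;1 0.348 -0.014 0.6 0;1 0.348 -0.014 0.85 0;1 0.348 -0.014 0.85 0;1 0.348 -0.014 0.85 0'; python3 - <<'E'
from h import *
st(); go([0.4165,0.2164,0.0187],90)
E
```

```text
clock: 37.52
eef_pos: [0.4172, 0.2172, 0.055]
tool_rot: [0.707, 0.707, 0.001, 0.0]
ft_force: [-0.7, 0.4, 0.5]
grip_width: 0.0853
grasp_force: 0.0
t 37.52 tcp [0.4172 0.2172 0.055 ] x [0.001 1.    0.001] z [ 0.001  0.001 -1.   ] w 0.0853 F [-0.7  0.4  0.5] g 0.0 j [ 0.48  0.37 -0.38  0.81 -0.    2.05]
GO [-0.0057 -0.0049  0.2419] turn -0.0002 yaw0 89.96
```

```bash
python3 -m creep '1 0 0 0.15 0;1 0 0 0.237 0;1 0 0 0.237 0;0 0 0 0.237 0;0 0 0 0.237 0;0 0 0 0.237 0;0 0 0 0.237 0;0 0 0 0.237 0';python3 -m creep '0 0 0 -0.3 0;0 0 0 -0.6 0;0 -0.2 0.1 -1 0;0 -0.5 0.3 -1 0;0 -0.8 0.5 -1 0;0 -1 0.55 -1 0;0 -1 0.55 -1 0'; python3 - <<'E'
from h import *
st();go([0.5828,-0.176,0.248],90)
E
```

```text
clock: 38.52
eef_pos: [0.4169, 0.2177, 0.02]
tool_rot: [0.707, 0.707, 0.001, 0.0]
ft_force: [-1.7, -1.7, 8.3]
grip_width: 0.0565
grasp_force: 61.7
clock: 39.4
eef_pos: [0.4992, 0.0654, 0.1686]
tool_rot: [0.708, 0.706, 0.0, 0.0]
ft_force: [0.7, 0.2, 0.2]
grip_width: 0.0565
grasp_force: 63.9
t 39.40 tcp [0.4992 0.0654 0.1686] x [ 0.004  1.    -0.   ] z [ 0.001 -0.    -1.   ] w 0.0565 F [0.7 0.2 0.2] g 63.9 j [ 0.13  0.3  -0.14  1.13 -0.    1.7 ]
GO [-1.6073  0.5636 -0.5287] turn -0.0012 yaw0 89.79
```

```bash
python3 -m creep '0 0 0 -0.3 0;0 -0.3 0.2 -0.53 0;0 -0.6 0.4 -0.53 0;0 -0.9 0.55 -0.53 0;0 -1 0.55 -0.53 0;0 -1 0.55 -0.53 0';python3 -m creep '0 -0.3 0.01 0 0;0 -0.6 0.01 0 0;0 -0.6 0.01 0 0;0 -0.6 0.01 0 0;0 -0.6 0.01 0 0'; python3 - <<'E'
from h import *
p=camera_params('wrist'); o=st(); im=save('wrist','w16'); x,y,z=o['eef_pos']
a=rim(im,p,x+.001,y+0.002,z=z-.0128,rs=(0.03,))[:3]; b=rim(im,p,0.583,-0.1255,span=.004)[:3]; print(a,b)
d=np.array([0,.583,-.1253])-a[0]; print('move tool x %.3f y %.3f z %.3f'%(d[2]/.15,d[1]/.15,(z-0.148)/.15))
E
```

```text
clock: 40.15
eef_pos: [0.5807, -0.0824, 0.2475]
tool_rot: [0.707, 0.707, -0.0, -0.001]
ft_force: [0.4, 0.4, 0.4]
grip_width: 0.0568
grasp_force: 64.0
clock: 40.78
eef_pos: [0.5827, -0.1707, 0.248]
tool_rot: [0.706, 0.708, 0.0, -0.0]
ft_force: [0.5, 0.3, -0.5]
grip_width: 0.0562
grasp_force: 64.0
t 40.77 tcp [ 0.5827 -0.1707  0.248 ] x [-0.003  1.     0.   ] z [-0.  0. -1.] w 0.0562 F [ 0.5  0.3 -0.5] g 64.0 j [-0.29  0.46  0.31  1.42  0.    1.28]
[[138.9795   0.5837  -0.1717]
 [136.8431   0.5842  -0.1717]
 [136.2607   0.5837  -0.1722]] [[ 2.296282e+02  5.810000e-01 -1.295000e-01]
 [ 2.284099e+02  5.805000e-01 -1.295000e-01]
 [ 2.270792e+02  5.815000e-01 -1.295000e-01]]
move tool x 0.309 y -0.005 z 0.667
```

```bash
python3 -m creep '0 0.305 -0.006 0 0;0 0.305 -0.006 0.3 0;0 0.305 -0.006 0.5 0;0 0.305 -0.006 0.6 0;0 0.305 -0.006 0.65 0;0 0.305 -0.006 0.675 0;0 0.305 -0.006 0.675 0;0 0.305 -0.006 0.675 0'; python3 -c "
from h import *
st()"
```

```text
clock: 41.82
eef_pos: [0.5827, -0.1271, 0.1479]
tool_rot: [0.707, 0.707, 0.001, 0.001]
ft_force: [0.3, 0.2, 3.7]
grip_width: 0.0567
grasp_force: 66.0
t 41.83 tcp [ 0.5827 -0.1271  0.1479] x [-0.  1. -0.] z [ 0.003 -0.    -1.   ] w 0.0567 F [0.3 0.2 3.7] g 66.0 j [-0.21  0.49  0.09  1.17  0.    1.36]
```

```bash
python3 -m creep '0 0 0 -0.02 0;0 0.014 0 -0.02 0;0 0.014 0 -0.01 0;0 0.014 0 0 0;0 0.014 0 0 0' ; python3 -c "
from h import *
st()"
```

```text
clock: 42.45
eef_pos: [0.5819, -0.1248, 0.1479]
tool_rot: [0.707, 0.707, 0.0, 0.0]
ft_force: [-2.4, 1.0, 7.8]
grip_width: 0.0564
grasp_force: 68.2
t 42.45 tcp [ 0.5819 -0.1248  0.1479] x [-0.  1. -0.] z [ 0.001 -0.    -1.   ] w 0.0564 F [-2.4  1.   7.8] g 68.2 j [-0.21  0.49  0.09  1.17  0.    1.36]
```

```bash
python3 -m creep '0 -0.004 0.003 -0.008 0;0 -0.004 0.003 -0.008 0;0.75 -0.004 0.003 -0.008 0;0.8 -0.004 0.003 -0.008 0;1 0 0 -0.01 0;1 0 0 -0.01 0;1 0 0 -0.3 0;1 0 0 -0.65 0;1 -0.3 0 -0.65 0;1 -0.33 0 -0.65 0;1 -0.33 0 -0.65 0'; python3 - <<'E'
from h import *
p=camera_params('wrist'); o=st(); im=save('wrist','w17'); p['eye']=np.array(p['eye'])
for n in('filter1','lens','spacer'):
  for d in cut_out(n,'wrist')[:3]:
    m=d['pixels'].astype(np.uint8); c=max(cv2.findContours(m,0,2)[0],key=len); e=cv2.fitEllipse(cv2.convexHull(c)); print(n,round(d['conf'],2),np.round(e[0]+e[1],1),m.sum())
# green disc ellipse, compare with previous picture w14
for f in('w14','w17'):
    hsv=cv2.cvtColor(cv2.imread(f'pics/{f}.png'),cv2.COLOR_BGR2HSV); m=cv2.inRange(hsv,(60,60,60),(88,255,255))
    c=max(cv2.findContours(m,0,2)[0],key=cv2.contourArea); e=cv2.fitEllipse(c); print(f,e)
    for z in(.104+.0,.111,.118,.130): print(z,ray('wrist',*e[0],z,p))
E
```

```text
clock: 43.82
eef_pos: [0.5814, -0.1744, 0.2434]
tool_rot: [0.707, 0.707, -0.0, -0.001]
ft_force: [0.7, 0.4, -0.4]
grip_width: 0.0851
grasp_force: 0.0
t 43.83 tcp [ 0.5814 -0.1744  0.2434] x [0.001 1.    0.001] z [-0.001  0.001 -1.   ] w 0.0851 F [ 0.7  0.4 -0.4] g 0.0 j [-0.29  0.46  0.3   1.41  0.    1.28]
filter1 0.9 [252.3 140.   67.   67.4] 3555
w14 ((252.42483520507812, 139.37960815429688), (36.212493896484375, 36.88731384277344), 22.20268440246582)
0.104 [ 0.58308868 -0.12699255  0.104     ]
0.111 [ 0.58307193 -0.1261886   0.111     ]
0.118 [ 0.58305517 -0.12538465  0.118     ]
0.13 [ 0.58302644 -0.12400645  0.13      ]
w17 ((252.53509521484375, 140.78509521484375), (38.135711669921875, 38.35178756713867), 10.478515625)
0.104 [ 0.58319328 -0.12830411  0.104     ]
0.111 [ 0.5831737  -0.12746479  0.111     ]
0.118 [ 0.58315412 -0.12662547  0.118     ]
0.13 [ 0.58312056 -0.12518664  0.13      ]
```

```bash
python3 -m creep '0.6 0.3 0 0 0;0.6 0.6 0 0 0;0.6 1 -0.05 0 0;0.6 1 -0.05 0 0'|head -2;python3 -m creep '0.6 0.3 0 0 0;0.6 0.6 0 0 0;0.6 1 -0.05 0 0;0.6 1 -0.05 0 0'|head -2;python3 -m creep '0.6 0.3 0 0 0;0.6 0.6 0 0 0;0.6 1 -0.05 0 0;0.6 1 -0.05 0 0'|head -2;python3 -m creep '0.6 0.3 0 0 -0.05;0.6 0.6 0 0 -0.1;0.6 0.6 0 0 -0.15;0.6 0.6 0 0 -0.2;0.6 0.6 0 0 -0.25;0.6 0.6 0 0 -0.3;0.6 0.6 0 0 -0.36;0.6 0.6 0 0 -0.42;0.6 0.6 0 0 -0.48;0.6 0.6 0 0 -0.5;0.6 0.6 0 0 -0.5'; python3 - <<'E'
from h import *
st(); save('wrist','w18');camera('top'); pts(['ring_grip','ring'],'wrist',2);pts(['ring_grip','ring'],'top');camera('side');pts(['ring_grip','ring'],'side')
E
```

```text
clock: 44.52
eef_pos: [0.5736, -0.0196, 0.244]
clock: 45.02
eef_pos: [0.5661, 0.1294, 0.2437]
clock: 45.52
eef_pos: [0.5587, 0.2786, 0.2433]
clock: 46.9
eef_pos: [0.56, 0.3638, 0.2439]
tool_rot: [0.001, 1.0, -0.0, -0.0]
ft_force: [0.0, 0.0, -1.1]
grip_width: 0.0512
grasp_force: 0.0
t 46.90 tcp [0.56   0.3638 0.2439] x [-1.     0.002  0.   ] z [-0.    -0.001 -1.   ] w 0.0512 F [ 0.   0.  -1.1] g 0.0 j [ 0.58  0.6   0.52  1.49 -0.    0.58]
wrist ring_grip [0.5576 0.3649 0.0627] 0.65
wrist ring [0.5576 0.3665 0.003 ] 0.66
top ring_grip [0.5576 0.3649 0.0616] 0.79
top ring [ 0.5515  0.3685 -0.0042] 0.95
side ring_grip [0.5581 0.3633 0.0572] 0.85
side ring [ 0.5562  0.3666 -0.0023] 0.71
```

View pics/w18.png

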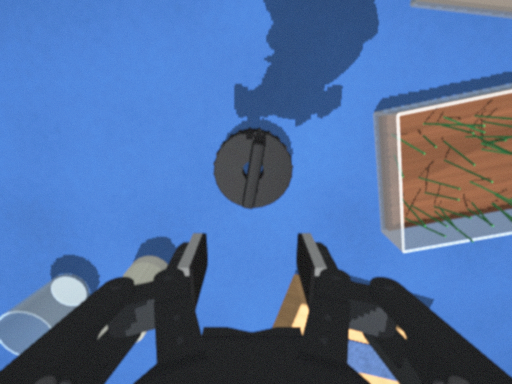

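```bash
python3 - <<'E'
from h import *
im=cv2.imread('pics/w18.png',0).astype(int)
for v in range(130,210,6): print(v,im[v,240:275:1].tolist())
a=ray('wrist',260.5,134,.0745);b=ray('wrist',249.5,205,.0745); print(a,b,np.linalg.norm(a-b),(a+b)/2,np.degrees(np.arctan2(*(a-b)[[1,0]])))
E
```

```text
130 [46, 43, 48, 43, 36, 29, 29, 28, 29, 31, 36, 31, 28, 29, 26, 28, 28, 33, 42, 47, 53, 44, 42, 44, 57, 59, 62, 61, 62, 66, 74, 79, 75, 80, 80]
136 [75, 78, 75, 76, 76, 68, 48, 41, 39, 39, 39, 40, 42, 48, 42, 40, 38, 34, 34, 38, 40, 37, 33, 36, 38, 53, 66, 71, 74, 71, 63, 53, 45, 40, 42]
142 [78, 79, 76, 76, 76, 73, 76, 75, 77, 74, 70, 68, 56, 31, 38, 34, 35, 30, 35, 27, 31, 23, 24, 33, 39, 48, 62, 70, 76, 73, 67, 71, 70, 74, 72]
148 [71, 78, 74, 76, 77, 80, 72, 78, 77, 75, 72, 53, 50, 61, 69, 77, 71, 72, 71, 67, 69, 64, 61, 52, 53, 69, 73, 71, 75, 70, 69, 73, 70, 69, 70]
154 [77, 75, 78, 75, 79, 77, 77, 76, 75, 62, 49, 47, 61, 69, 79, 72, 68, 72, 68, 70, 64, 59, 51, 51, 59, 74, 75, 73, 73, 72, 72, 73, 72, 74, 72]
160 [75, 75, 78, 76, 77, 71, 76, 73, 68, 56, 46, 58, 66, 73, 74, 74, 72, 66, 61, 64, 57, 51, 49, 65, 72, 72, 72, 74, 72, 72, 72, 67, 72, 72, 73]
166 [76, 77, 79, 79, 76, 76, 75, 67, 53, 48, 64, 70, 74, 73, 73, 69, 65, 66, 67, 59, 54, 56, 64, 72, 73, 69, 71, 74, 73, 74, 76, 71, 72, 68, 71]
172 [77, 65, 52, 39, 44, 58, 63, 57, 51, 59, 75, 72, 74, 74, 75, 66, 67, 63, 56, 49, 
[... 405 characters left out ...]
, 66, 58, 56, 45, 46, 66, 74, 71, 73, 72, 75, 74, 72, 75, 74, 72, 70, 67, 70, 75, 67, 71]
196 [77, 71, 62, 50, 50, 62, 75, 76, 74, 68, 67, 67, 66, 63, 56, 55, 64, 75, 72, 74, 74, 72, 71, 75, 74, 72, 72, 73, 69, 65, 72, 70, 70, 69, 72]
202 [75, 66, 51, 54, 65, 70, 71, 74, 71, 70, 68, 67, 60, 54, 52, 66, 72, 71, 72, 72, 69, 70, 73, 71, 73, 68, 71, 68, 73, 74, 78, 83, 87, 103, 112]
208 [134, 129, 126, 123, 112, 110, 102, 101, 98, 89, 85, 87, 93, 103, 110, 114, 116, 117, 122, 123, 122, 125, 126, 133, 132, 134, 133, 134, 134, 131, 137, 135, 128, 137, 136]
[0.51089602 0.37512636 0.0745    ] [0.59001545 0.36346424 0.0745    ] 0.07997430041544246 [0.55045573 0.3692953  0.0745    ] 171.61504194916208
```

```bash
python3 - <<'E'
from h import *
p=camera_params('wrist');a=ray('wrist',257.4,148,.0745);b=ray('wrist',248.8,196,.0745);y=np.degrees(np.arctan2(*(a-b)[[1,0]])); print(a,b,y)
# cap outline circle r=.0495 at z=.0445
im=cv2.imread('pics/w18.png')[:,:,::-1].copy()
print(rim(im,p,.557,.365,z=.0445,rs=(.0495,))[:3])
st(); go([0.557,0.366,0.0695],y)
E
```

```text
[0.52551074 0.37198316 0.0745    ] [0.57925831 0.36269978 0.0745    ] 170.20046008136927
[[95.1283  0.5555  0.3675]
 [94.8097  0.5555  0.368 ]
 [94.5878  0.5555  0.367 ]]
t 47.35 tcp [0.5591 0.3657 0.244 ] x [-1. -0.  0.] z [-0. -0. -1.] w 0.0510 F [-0.  -0.5 -0.5] g 0.0 j [ 0.58  0.6   0.52  1.49 -0.    0.58]
GO [0.0143 0.0021 1.1633] turn 0.0545 yaw0 -179.98
```

```bash
python3 -m creep '0.5 0.02 0.007 0.2 0.0545;0.5 0.02 0.007 0.5 0.0545;0.5 0.02 0.007 0.8 0.0545;0.5 0.02 0.007 0.95 0.0545;0.5 0.02 0.007 0.95 0.0545';python3 -m creep '0.5 0 0 0.12 0;0.5 0 0 0.21 0;0.5 0 0 0.21 0;0 0 0 0.21 0;0 0 0 0.21 0;0 0 0 0.21 0;0 0 0 0.21 0;0 0 0 0.21 0';python3 -c "
from h import *
st()"
```

```text
clock: 47.98
eef_pos: [0.5545, 0.3658, 0.0989]
tool_rot: [0.085, 0.996, -0.002, -0.002]
ft_force: [-1.1, 0.7, -0.3]
grip_width: 0.0423
grasp_force: 0.0
clock: 48.98
eef_pos: [0.5567, 0.3671, 0.0709]
tool_rot: [0.085, 0.996, 0.001, 0.001]
ft_force: [-0.0, -0.1, 4.9]
grip_width: 0.0128
grasp_force: 60.4
t 48.98 tcp [0.5567 0.3671 0.0709] x [-0.985  0.17  -0.001] z [ 0.002  0.001 -1.   ] w 0.0128 F [-0.  -0.1  4.9] g 60.4 j [ 0.58  0.69  0.22  1.1  -0.    0.75]
```

```bash
python3 -m creep '0 0 0 -0.25 0;0 0 0 -0.6 0;0 0 0 -1 0;0 0 -0.3 -1 0;0 0 -0.6 -1 0;0 -0.02 -1 -1 0;0 -0.02 -1 -1 0'|grep -E 'eef|ft_f|width';python3 -m creep '0 0 -0.3 -0.1 0;0 -0.1 -0.6 -0.2 0;0 -0.2 -1 -0.23 0;0 -0.2 -1 -0.23 0'|grep -E 'eef|ft_f|width'; python3 - <<'E'
from h import *
o=st(); M=R.from_quat(o['tool_rot']).as_matrix(); print(M.T@(np.array([0.5825,-0.126,0.262])-o['eef_pos'])/.15)
E
```

```text
eef_pos: [0.532, 0.2142, 0.219]
ft_force: [0.6, 0.4, -2.7]
grip_width: 0.0131
eef_pos: [0.5381, 0.0623, 0.2545]
ft_force: [-0.1, 0.4, -1.9]
grip_width: 0.0127
t 50.35 tcp [0.5381 0.0623 0.2545] x [-0.984  0.176 -0.   ] z [-0.    -0.001 -1.   ] w 0.0127 F [-0.1  0.4 -1.9] g 60.0 j [ 0.12  0.32  0.12  1.37 -0.    0.29]
[-0.5120175  -1.18369558 -0.04933655]
```

```bash
python3 -m creep '0 -0.1 -0.2 -0.02 -0.05;0 -0.2 -0.4 -0.04 -0.1;0 -0.3 -0.6 -0.05 -0.16;0 -0.4 -0.8 -0.05 -0.21;0 -0.51 -1 -0.05 -0.27;0 -0.51 -1 -0.05 -0.32;0 -0.51 -1 -0.05 -0.38;0 -0.51 -1 -0.05 -0.383'|grep -E 'eef|ft_f|width';python3 -m creep '0 0 0 0 -0.05;0 0 0 0 -0.1;0 0 0 0 -0.16;0 0 0 0 -0.21;0 0 0 0 -0.27;0 0 0 0 -0.32;0 0 0 0 -0.383;0 0 0 0 -0.383;0 0 0 0 -0.383'|grep -E 'eef|ft_f|width'; python3 - <<'E'
from h import *
o=st(); go([0.5825,-0.126,0.21],308)
E
```

```text
eef_pos: [0.5878, -0.0939, 0.261]
ft_force: [-0.5, -0.6, -1.5]
grip_width: 0.013
eef_pos: [0.5877, -0.0947, 0.2618]
ft_force: [0.9, -0.2, -1.2]
grip_width: 0.0129
t 52.48 tcp [ 0.5877 -0.0947  0.2618] x [ 0.615 -0.789 -0.   ] z [-0.  0. -1.] w 0.0129 F [ 0.9 -0.2 -1.2] g 60.0 j [-0.16  0.43  0.3   1.44  0.   -2.39]
GO [0.1434 0.1552 0.345 ] turn -0.0004 yaw0 -52.07
```

```bash
python3 -m creep '0 0.143 0.155 0 0;0 0.143 0.155 0 0;0 0.143 0.155 0 0;0 0.143 0.155 0.2 0;0 0.143 0.155 0.3 0;0 0.143 0.155 0.345 0;0 0.143 0.155 0.345 0'|grep -E 'eef|ft_f|width'; python3 - <<'E'
from h import *
p=camera_params('wrist');o=st(); im=save('wrist','w20');x,y,z=o['eef_pos']
print(rim(im,p,x,y,z=z-.0264,rs=(.0495,))[:4])
camera('side');pts(['ring_foot','ring','ring_grip','barrel_floor'],'side');camera('top');pts(['ring_foot','ring','ring_grip'],'top')
E
```

```text
eef_pos: [0.5824, -0.1263, 0.2101]
ft_force: [-0.1, 0.3, -1.2]
grip_width: 0.013
t 53.35 tcp [ 0.5824 -0.1263  0.2101] x [ 0.617 -0.787 -0.001] z [-0.001  0.    -1.   ] w 0.0130 F [-0.1  0.3 -1.2] g 59.9 j [-0.21  0.45  0.2   1.32  0.   -2.45]
[[81.311   0.5834 -0.1298]
 [80.298   0.5829 -0.1298]
 [80.174   0.5829 -0.1303]
 [79.5776  0.5834 -0.1303]]
side ring_foot [ 0.5827 -0.1258  0.1563] 0.61
side ring_grip [ 0.5833 -0.1293  0.198 ] 0.67
side barrel_floor [ 0.5834 -0.1227  0.0748] 0.64
top ring_foot [ 0.5822 -0.1289  0.1597] 0.79
top ring [ 0.5807 -0.1231  0.1346] 0.96
top ring_grip [ 0.578  -0.1246  0.2032] 0.93
```

```bash
python3 -m creep '0 -0.007 0 0.03 0;0 -0.007 0 0.06 0;0 -0.007 0 0.06 0'|grep -E 'eef|ft_f';python3 -m creep '0 0 0 0.013 0;0 0 0 0.02 0;0 0 0 0.02 0'|grep -E 'eef|ft_f';python3 -m creep '0 0 0 0.02 0;0 0 0 0.02 0'|grep -E 'eef|ft_f'; python3 -c "
from h import *
o=st();print(o['ft_torque'])"
```

```text
eef_pos: [0.5814, -0.1256, 0.2004]
ft_force: [-0.9, 0.1, -1.4]
eef_pos: [0.5818, -0.1257, 0.1982]
ft_force: [-0.5, -0.8, -1.0]
eef_pos: [0.5819, -0.1258, 0.195]
ft_force: [1.1, 0.2, -1.3]
t 54.85 tcp [ 0.5819 -0.1258  0.195 ] x [ 0.617 -0.787  0.   ] z [-0. -0. -1.] w 0.0130 F [ 1.1  0.2 -1.3] g 60.0 j [-0.21  0.46  0.17  1.28 -0.   -2.45]
[-0.03799866 -0.08804846 -0.04004647]
```

```bash
for i in 1 2 3 4; do python3 -m creep '0 0 0 0.01 0;0 0 0 0.01 0'|grep -E 'eef|ft_f'; done; python3 -c "
from h import *
o=st();print(o['ft_torque'])"
```

```text
eef_pos: [0.5819, -0.1258, 0.1936]
ft_force: [0.3, -0.4, -1.3]
eef_pos: [0.5819, -0.1258, 0.1924]
ft_force: [0.3, 0.3, -1.5]
eef_pos: [0.5821, -0.1257, 0.1921]
ft_force: [-1.5, 0.8, 4.1]
eef_pos: [0.5821, -0.1258, 0.192]
ft_force: [-3.6, -0.6, 10.6]
t 55.85 tcp [ 0.5821 -0.1258  0.192 ] x [ 0.617 -0.787  0.002] z [ 0.003 -0.001 -1.   ] w 0.0125 F [-3.6 -0.6 10.6] g 62.0 j [-0.21  0.46  0.16  1.27 -0.   -2.45]
[ 0.07392271  0.87856859 -0.0051572 ]
```

```bash
python3 -m creep '0 0 0 0.004 0.028;0 0 0 0.008 0.056;0 0 0 0.012 0.083;0 0 0 0.016 0.111;0 0 0 0.02 0.139;0 0 0 0.023 0.167;0 0 0 0.023 0.167'; python3 -c "
from h import *
o=st();print(o['ft_torque'])"
```

```text
clock: 56.72
eef_pos: [0.5826, -0.1259, 0.1884]
tool_rot: [0.754, -0.656, 0.002, -0.001]
ft_force: [-2.3, 1.4, 9.3]
grip_width: 0.0126
grasp_force: 61.6
t 56.73 tcp [ 0.5826 -0.1259  0.1884] x [ 0.138 -0.99   0.001] z [ 0.004 -0.    -1.   ] w 0.0126 F [-2.3  1.4  9.3] g 61.6 j [-0.21  0.46  0.15  1.26  0.   -1.92]
[ 0.28771328  0.53095852 -0.28890609]
```

```bash
python3 -m creep '0 0 0 0.004 0.028;0 0 0 0.008 0.056;0 0 0 0.012 0.083;0 0 0 0.016 0.111;0 0 0 0.02 0.139;0 0 0 0.024 0.167;0 0 0 0.028 0.195;0 0 0 0.032 0.222;0 0 0 0.036 0.25;0 0 0 0.039 0.278;0 0 0 0.039 0.278'; python3 -c "
from h import *
o=st();print(o['ft_torque'],o['tau'])"
```

```text
clock: 58.1
eef_pos: [0.5824, -0.1258, 0.1825]
tool_rot: [-0.406, 0.914, -0.001, 0.001]
ft_force: [-2.2, 0.6, 10.1]
grip_width: 0.0132
grasp_force: 61.7
t 58.10 tcp [ 0.5824 -0.1258  0.1825] x [-0.67  -0.742 -0.002] z [ 0.003 -0.    -1.   ] w 0.0132 F [-2.2  0.6 10.1] g 61.7 j [-0.21  0.46  0.14  1.25  0.   -1.05]
[ 0.09315075  0.73712256 -0.24112513] [-1.80280820e-02 -4.18692756e+01  2.23472857e+01 -1.05886549e+00
 -1.52687577e-02 -1.66634764e-01]
```

```bash
python3 -m creep '0 0 0 0.004 0.028;0 0 0 0.008 0.056;0 0 0 0.012 0.083;0 0 0 0.016 0.111;0 0 0 0.02 0.139;0 0 0 0.024 0.167;0 0 0 0.028 0.195;0 0 0 0.032 0.222;0 0 0 0.036 0.25;0 0 0 0.043 0.306;0 0 0 0.043 0.306;0 0 0 0.043 0.306'; python3 -c "
from h import *
o=st();print(o['ft_torque'],o['tau'])"
```

```text
clock: 59.6
eef_pos: [0.5822, -0.1257, 0.176]
tool_rot: [0.062, 0.998, -0.0, 0.001]
ft_force: [-1.7, 0.7, 9.9]
grip_width: 0.0129
grasp_force: 61.7
t 59.60 tcp [ 0.5822 -0.1257  0.176 ] x [-0.992  0.123 -0.003] z [ 0.003 -0.    -1.   ] w 0.0129 F [-1.7  0.7  9.9] g 61.7 j [-0.21  0.47  0.13  1.23  0.   -0.09]
[ 0.23271302  0.81052848 -0.02913182] [-2.28128959e-01 -4.19034541e+01  2.26196140e+01 -1.33533183e+00
 -4.11683496e-02  3.29816679e-02]
```

```bash
for i in 1; do python3 -m creep '0 0 0 0.004 0.028;0 0 0 0.008 0.056;0 0 0 0.012 0.083;0 0 0 0.016 0.111;0 0 0 0.016 0.111'|grep -E 'eef|ft_f'; python3 -c "
from h import *
o=st();print(o['ft_torque'],o['tau'][5])"; done;  python3 -m creep '0 0 0 0.002 0.028;0 0 0 0.004 0.056;0 0 0 0.004 0.083;0 0 0 0.004 0.083'|grep -E 'eef|ft_f'; python3 -c "
from h import *
o=st();print(o['ft_torque'],o['tau'][5])"
```

```text
eef_pos: [0.582, -0.1256, 0.1737]
ft_force: [-3.2, 0.6, 11.0]
t 60.23 tcp [ 0.582  -0.1256  0.1737] x [-0.89   0.456 -0.002] z [ 0.002  0.    -1.   ] w 0.0127 F [-3.2  0.6 11. ] g 61.9 j [-0.21  0.47  0.13  1.23  0.    0.26]
[ 0.23891579  0.99961689 -0.26278815] -0.1455699373036623
eef_pos: [0.5817, -0.1255, 0.1729]
ft_force: [-3.6, 0.2, 9.8]
t 60.73 tcp [ 0.5817 -0.1255  0.1729] x [-0.743  0.67  -0.001] z [ 0.002  0.    -1.   ] w 0.0127 F [-3.6  0.2  9.8] g 61.7 j [-0.21  0.47  0.13  1.22  0.    0.52]
[ 0.26769202  1.02544875 -0.1912909 ] -0.010307275224477053
```

```bash
for i in 1 2; do :; done; python3 -m creep '0 0 0 0 0.028;0 0 0 0 0.056;0 0 0 0 0.056'|grep -E 'eef|ft_f'; python3 -c "
from h import *
o=st();print(o['ft_torque'],o['tau'][5])"; python3 -m creep '0 0 0 0 0.028;0 0 0 0 0.056;0 0 0 0 0.056'|grep -E 'eef|ft_f'; python3 -c "
from h import *
o=st();print(o['ft_torque'],o['tau'][5])"
```

```text
eef_pos: [0.5818, -0.1255, 0.1729]
ft_force: [-3.9, 0.9, 9.6]
t 61.10 tcp [ 0.5818 -0.1255  0.1729] x [-0.614  0.789 -0.001] z [ 0.002  0.    -1.   ] w 0.0127 F [-3.9  0.9  9.6] g 61.7 j [-0.21  0.47  0.13  1.22  0.    0.7 ]
[ 0.33237605  0.93130842 -0.15146128] -0.007936387555673718
eef_pos: [0.5824, -0.1256, 0.1729]
ft_force: [-2.5, 1.0, 8.2]
t 61.48 tcp [ 0.5824 -0.1256  0.1729] x [-0.466  0.885 -0.001] z [ 0.003 -0.    -1.   ] w 0.0131 F [-2.5  1.   8.2] g 61.6 j [-0.21  0.47  0.13  1.22  0.    0.87]
[ 0.24996195  0.60876987 -0.0485429 ] 0.055378301767632365
```

```bash
python3 -m creep '0 0 0 0 0.028;0 0 0 0 0.028'|grep -E 'ft_f'; python3 -c "
from h import *
o=st();print(o['ft_torque'],o['tau'][5])"; python3 -m creep '0 0 0 0 0.028;0 0 0 0 0.028'|grep -E 'ft_f'; python3 -c "
from h import *
o=st();print(o['ft_torque'],o['tau'][5])"
```

```text
ft_force: [-1.9, 0.4, 9.1]
t 61.73 tcp [ 0.5824 -0.1257  0.1729] x [-0.387  0.922 -0.001] z [ 0.003 -0.    -1.   ] w 0.0131 F [-1.9  0.4  9.1] g 61.5 j [-0.21  0.47  0.13  1.22  0.    0.96]
[ 0.15347602  0.57068825 -0.09868182] 0.009022917947731912
ft_force: [-2.5, 1.7, 8.9]
t 61.98 tcp [ 0.5823 -0.1257  0.1728] x [-0.304  0.953 -0.001] z [ 0.003 -0.    -1.   ] w 0.0130 F [-2.5  1.7  8.9] g 61.5 j [-0.21  0.47  0.13  1.22  0.    1.05]
[ 0.03978614  0.53911848 -0.14801533] -0.06992796203121543
```

```bash
for k in 1; do python3 -m creep '0 0 0 0 0.028;0 0 0 0 0.028'|grep -E 'ft_f'; python3 -c "
from h import *
o=st();print(o['ft_torque'],o['tau'][5])"; python3 -m creep '0 0 0 0 0.028;0 0 0 0 0.028'|grep -E 'ft_f'; python3 -c "
from h import *
o=st();print(o['ft_torque'],o['tau'][5])";python3 -m creep '0 0 0 0 0.028;0 0 0 0 0.028'|grep -E 'ft_f'; python3 -c "
from h import *
o=st();print(o['ft_torque'],o['tau'][5])"; done
```

```text
ft_force: [-2.7, 1.0, 7.5]
t 62.23 tcp [ 0.5823 -0.1257  0.1726] x [-0.22   0.976 -0.001] z [ 0.003 -0.001 -1.   ] w 0.0127 F [-2.7  1.   7.5] g 61.4 j [-0.21  0.47  0.13  1.22 -0.    1.14]
[ 0.01880464  0.47709733 -0.14246883] -0.09165778756141663
ft_force: [-2.7, 0.1, 6.9]
t 62.48 tcp [ 0.5822 -0.1257  0.1724] x [-0.136  0.991 -0.001] z [ 0.002 -0.001 -1.   ] w 0.0131 F [-2.7  0.1  6.9] g 62.3 j [-0.21  0.47  0.13  1.22 -0.    1.22]
[-0.22975366  0.51971556  0.90866396] 0.998445600271225
ft_force: [-2.9, -0.9, 7.4]
t 62.73 tcp [ 0.5821 -0.1256  0.1723] x [-0.051  0.999 -0.002] z [ 0.002 -0.001 -1.   ] w 0.0131 F [-2.9 -0.9  7.4] g 74.4 j [-0.21  0.47  0.13  1.22 -0.    1.31]
[-0.23416616  0.54944738  1.73151019] 1.8311963975429535
```

```bash
python3 -m creep '0.5 0 0 -0.005 0;0.5 0 0 -0.005 0;0.5 0 0 -0.005 0;0.5 0 0 -0.005 0'|grep -E 'eef|ft_f';python3 -c "
from h import *
o=st();print(o['ft_torque'],o['tau'][5])
camera('side');pts(['ring_grip','ring','barrel_floor'],'side')"; python3 -m creep '0 0 0 0 0;0 0 0 0 0;0 0 0 0 0;0 0 0 0 0;0 0 0 0 0'|grep -E 'eef|ft_f';python3 -c "
from h import *
o=st();print(o['ft_torque'],o['tau'][5])"; python3 -m creep '0 0 0 0 0.017;0 0 0 0 0.017'|grep -E 'eef|ft_f';python3 -c "
from h import *
o=st();print(o['ft_torque'],o['tau'][5])"
```

```text
eef_pos: [0.5817, -0.1258, 0.171]
ft_force: [0.8, 0.8, -0.4]
t 63.23 tcp [ 0.5817 -0.1258  0.171 ] x [-0.046  0.999  0.   ] z [-0.  0. -1.] w 0.0427 F [ 0.8  0.8 -0.4] g 0.0 j [-0.21  0.47  0.12  1.22  0.    1.31]
[0.07025008 0.0256475  0.0505558 ] 0.0010802680844790302
side ring_grip [ 0.5829 -0.1311  0.1623] 0.6
side ring [ 0.5842 -0.1256  0.1   ] 0.74
side barrel_floor [ 0.5827 -0.1216  0.0765] 0.71
eef_pos: [0.5821, -0.1257, 0.1714]
ft_force: [1.7, -0.6, -0.0]
t 64.05 tcp [ 0.5821 -0.1257  0.1714] x [-0.046  0.999 -0.   ] z [ 0.001 -0.    -1.   ] w 0.0128 F [ 1.7 -0.6 -0. ] g 58.1 j [-0.21  0.47  0.13  1.22 -0.    1.31]
[-0.16689598 -0.1412887   0.74455158] 0.7102326303720474
eef_pos: [0.5821, -0.1256, 0.1715]
ft_force: [-0.6, -0.9, 1.5]
t 64.30 tcp [ 0.5821 -0.1256  0.1715] x [ 0.004  1.    -0.   ] z [ 0.001 -0.    -1.   ] w 0.0129 F [-0.6 -0.9  1.5] g 83.1 j [-0.21  0.47  0.13  1.22 -0.    1.36]
[-0.12638271 -0.17370206  1.83459528] 1.8882771581411362
```

```bash
python3 -m creep '0.5 0 0 0 0;0.5 0 0 0 0;0.5 0 0 0 0;0.5 0 0 -0.3 0;0.5 0 0 -0.55 0;0.5 0 0 -0.55 0;0.5 0.03 -0.3 -0.55 -0.05;0.5 0.06 -0.6 -0.55 -0.1;0.5 0.11 -0.915 -0.55 -0.15;0.5 0.11 -0.915 -0.55 -0.2;0.5 0.11 -0.915 -0.55 -0.25'|grep -E 'eef|ft_f'; python3 -m creep '0.5 0 0 0 -0.05;0.5 0 0 0 -0.1;0.5 0 0 0 -0.15;0.5 0 0 0 -0.21;0.5 0 0 0 -0.21;0.5 0 0 0 -0.21'|grep -E 'eef|ft_f'; python3 - <<'E'
from h import *
st(); go([0.4448,-0.1092,0.1218],173.05)
camera('side');pts(['ring_grip','ring','bar_grip','cup_sprouted','cup_bare1'],'side');camera('top');pts(['ring_grip','ring','bar_grip'],'top')
E
```

```text
eef_pos: [0.4434, -0.108, 0.2531]
ft_force: [0.3, 0.1, -0.2]
eef_pos: [0.4444, -0.1082, 0.2533]
ft_force: [0.0, -0.6, -1.1]
t 66.42 tcp [ 0.4444 -0.1082  0.2533] x [-0.991  0.136  0.001] z [-0.001  0.    -1.   ] w 0.0428 F [ 0.  -0.6 -1.1] g 0.0 j [-0.24  0.16 -0.1   1.31  0.   -0.1 ]
GO [-0.0044 -0.0066  0.8764] turn -0.0047 yaw0 172.20
side ring_grip [ 0.581  -0.1336  0.1612] 0.93
side ring [ 0.5858 -0.1273  0.0995] 0.97
side bar_grip [ 0.4448 -0.1139  0.1166] 0.92
side cup_sprouted [ 0.5715 -0.2449  0.0015] 0.75
side cup_bare1 [ 0.5718 -0.1856 -0.0016] 0.89
top ring_grip [ 0.5809 -0.1253  0.1636] 0.62
top ring [ 0.5807 -0.1226  0.0983] 0.73
top bar_grip [ 0.4409 -0.1131  0.1171] 0.57
```

```bash
python3 -m creep '0.6 -0.004 -0.007 0.3 -0.005;0.6 -0.004 -0.007 0.6 -0.005;0.6 -0.004 -0.007 0.876 -0.005;0.6 -0.004 -0.007 0.876 -0.005;0 -0.004 -0.007 0.876 -0.005;0 -0.004 -0.007 0.876 -0.005;0 -0.004 -0.007 0.876 -0.005;0 -0.004 -0.007 0.876 -0.005;0 -0.004 -0.007 0.876 -0.005'; python3 -m creep '0 0 0 -0.07 0;0 0 0 -0.14 0;0 0 0 -0.19 0;0 0 0 -0.19 0;0 0 0 -0.19 0'|grep -E 'eef|ft_f|width|grasp'; python3 -c "
from h import *
st()"
```

```text
clock: 68.05
eef_pos: [0.4468, -0.1098, 0.1245]
tool_rot: [0.059, 0.998, -0.0, 0.002]
ft_force: [0.2, -0.1, 6.1]
grip_width: 0.011
grasp_force: 58.9
eef_pos: [0.4467, -0.1096, 0.1509]
ft_force: [6.5, -1.4, -10.2]
grip_width: 0.0112
grasp_force: 58.4
t 68.67 tcp [ 0.4467 -0.1096  0.1509] x [-0.993  0.117 -0.003] z [ 0.003 -0.001 -1.   ] w 0.0112 F [  6.5  -1.4 -10.2] g 58.4 j [-0.24  0.23 -0.28  1.05  0.   -0.12]
```

```bash
python3 -m creep '0 0 0 -0.012 0;0 0 -0.12 -0.012 0;0 0 -0.25 -0.012 0;0 0 -0.4 -0.012 0;0 0 -0.55 -0.012 0;0 0 -0.7 -0.012 0;0 0 -0.8 -0.012 0;0 0 -0.8 -0.012 0;0 0 -0.8 -0.012 0'|grep -E 'eef|ft_f|width|grasp'; python3 -c "
from h import *
st();camera('side');pts(['bar_grip','ring','barrel_floor'],'side');camera('top');pts(['bar_grip','ring','cup_bare1'],'top',2)"
```

```text
eef_pos: [0.4327, -0.2289, 0.1523]
ft_force: [7.2, -1.3, -9.3]
grip_width: 0.0111
grasp_force: 59.2
t 69.80 tcp [ 0.4327 -0.2289  0.1523] x [-0.993  0.117 -0.003] z [ 0.003  0.    -1.   ] w 0.0111 F [ 7.2 -1.3 -9.3] g 59.2 j [-0.49  0.29 -0.21  1.07  0.   -0.37]
side bar_grip [ 0.4285 -0.2289  0.146 ] 0.82
side ring [ 0.5678 -0.2462  0.1029] 0.97
top bar_grip [ 0.4288 -0.2288  0.1433] 0.73
top bar_grip [7.564e-01 7.020e-02 6.000e-04] 0.72
top ring [ 0.5663 -0.2429  0.0965] 0.66
top cup_bare1 [ 0.5727 -0.1834  0.0023] 0.64
```

```bash
python3 -m creep '0 0 0 0.07 0;0 0 0 0.14 0;0 0 0 0.195 0;0 0 0 0.195 0;0.6 0 0 0.195 0;0.6 0 0 0.195 0;0.6 0 0 0.195 0;0.6 0 0 -0.2 0;0.6 0 0 -0.5 0;0.6 0 0 -0.8 0;0.6 0 0 -0.8 0'; python3 -c "
from h import *
st();im=save('wrist','wz');p=camera_params('wrist');camera('side');pts(['bar_grip','ring','ring_grip','cup_sprouted','cup_bare1','wash_bottle','beaker'],'side',2);camera('top');pts(['bar_grip','ring','cup_bare1','forceps','beaker','wash_bottle'],'top',2)"
```

```text
clock: 71.58
eef_pos: [0.4328, -0.2295, 0.2766]
tool_rot: [0.059, 0.998, -0.002, 0.004]
ft_force: [-0.1, 0.1, -0.1]
grip_width: 0.0514
grasp_force: 0.0
t 71.58 tcp [ 0.4328 -0.2295  0.2766] x [-0.993  0.117 -0.007] z [ 0.007 -0.004 -1.   ] w 0.0514 F [-0.1  0.1 -0.1] g 0.0 j [-0.49  0.21  0.02  1.38 -0.   -0.37]
side bar_grip [ 0.4285 -0.2333  0.119 ] 0.72
side ring [ 0.5702 -0.2442  0.1029] 0.61
side ring_grip [ 0.5701 -0.2502  0.1588] 0.72
side cup_sprouted [0.7579 0.074  0.0039] 0.58
side cup_sprouted [ 0.5687 -0.2402 -0.0015] 0.55
side cup_bare1 [0.7607 0.0751 0.0041] 0.25
side wash_bottle [0.7318 0.2069 0.002 ] 0.97
side beaker [0.7618 0.075  0.0051] 0.96
top bar_grip [ 0.4268 -0.2301  0.1177] 0.7
top ring [ 0.5684 -0.2416  0.0985] 0.7
top cup_bare1 [ 5.711e-01 -1.842e-01  3.000e-04] 0.8
top beaker [0.7546 0.0691 0.0012] 0.74
top wash_bottle [ 0.4289 -0.232   0.1147] 0.24
```

The bar is down at z ≈ 0.118, the ring sits at about 0.101, the barrel is over the seedling cup, and the bystanders haven't moved. I'm handing in.

```bash
python3 -c "
from workcell import ticket
print(ticket.job_done())"
```

```text
the job is handed in; nothing more can be done
None
```

I handed the job in at about 72 s: lens, spacer and both filters are in the barrel, the ring is screwed down tight, and the carriage is locked over the seedling cup; the ring's torque twice read 1.7–1.8 N m, past the 1.5 N m slip mark, but it held.

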